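# Stow relays terminals up and set the drawer's status wheel

### The arm

A 6-joint arm with a two-finger parallel gripper is mounted at the origin on the work surface. World frame = base frame: x ahead of the robot, y to its left, z up, the work surface at z = 0. Lengths are in m, angles in rad, forces in N, time in s.
With the tool pointing down it reaches from about 0.35 to 0.775 m from the base axis. Payload 5.5 kg.
Tool frame: the origin (TCP) lies on the mounting face of the last link; the fingertips stand 173 mm ahead of it and the grasp point (between the pads) lies 155 mm ahead of it; z points along the fingers, y is the direction in which the jaws open and shut (so a half turn about z gives the same grasp; the last joint's range is limited). The gripper opens to 85 mm and grips with 20 to 120 N. Pads are 22 mm wide; open, the fingers measure 114 mm over their backs; the gripper's body (76 mm by 85 mm) begins 54 mm behind the grasp point. The pads swing forward as they close: fully open they stand 13 mm farther back than shut.
Start: joints at [0.978, 0.313, 0.046, 1.304, 0, 1.431], TCP at [0.252, 0.517, 0.405] pointing down, gripper open.
Joint ranges: [-2.76, 2.76], [-0.86, 1.69], [-1.03, 1.26], [-2.2, 2.34], [-1.47, 1.5], [-3.14, 3.14]. Speed limits (rad/s): [2.57, 2.57, 3.14, 3.14, 3.14, 3.14].

### API

Orientations are given as a unit quaternion [w, x, y, z].
In Python, from workcell import * gives the robot as it stands. The module is installed in compiled form; this text tells all that it offers.
- The arm moves only by the shell command python3 -m crank 'ROWS' [FORCE]. ROWS is JSON, a list of rows, each a list of 7 numbers: the shift along the tool's x, y, z in mm, then the turn, a rotation vector about the tool's x, y, z in degrees, then the opening, from 0 (shut) to 1 (fully open). A call has exactly 8 rows; each row shifts and turns the commanded pose from where the row before left it, along the tool's axes as they then stand; what a row does not reach is not made up. A row lasts 1/8 s, in which the tool goes at most 62.5 mm and 10.7 degrees, less where a joint would pass 70% of its speed; a pose out of reach is approached as far as the arm can. A call with a gripper value outside its range is refused whole. The fingers move at their own pace and stop on an object; FORCE is the grip in N (left out, the last holds). Time passes only in rows, so rows that do not move let the fingers close, or fill a call up. It gives the time, the measured TCP pose, the force and the opening at its end, in the units of the state.
- get_state(): the state, without advancing time (a new reading comes with each control period).
- read_camera(name): name is "side" or "top" or "wrist"; returns the picture (420x560x3 uint8, blue, green, red); there is no depth.
- calibration(name): a dict with "fx", "fy", "cx", "cy" (pixels), "extrinsics" (4x4, takes a point from world to camera coordinates). Camera axes: x right, y down, z forward; pixel columns grow to the right and rows downward; lengths in m; the calibration is good to about 2 mm. A picture is of the moment at which its call begins: read the wrist's pose just before it. calibration takes no time and is no camera call; for the wrist camera it gives the pose at the moment of the call.
- hand_in(): hands the job in, once; it reports no verdict.
The state is a dict: "clock": time; "joint_pos": joint angles; "qvel": joint speeds; "tau": joint torques, N m; "tcp_pos": TCP position; "orientation": TCP orientation; "wrist_force": force on the tool from outside, world axes, zero at the start; "ft_torque": the same for the moment, N m; "finger_gap": finger opening in m.
Only numpy, scipy, OpenCV 4.12 (cv2) and the standard library are available. Lean on these libraries where they do the work, as an engineer would, in place of code of your own. Each camera call takes 0.05 s, during which the arm holds its last target.

### The job

Pull the drawer open and lay all the relays from the mat in it, flat on the drawer's floor beside one another and terminals up; those lying terminals down have to be turned over. Then push the drawer fully shut, and set the wheel on top of the drawer unit so that its white sector, with the dot, fills the window. Leave everything else on the bench where it is.

Things in the scene. Friction and masses are not known exactly. Their poses are not given: they have to be found in the camera images.
- relay1: a solid-state relay, a flat grey block 58 x 45 x 22 mm (its x, y, z), 100 g, box-shaped; one large face (-z) is a bare aluminium plate, the other (+z) has two terminal strips with four brass screws. Origin at its centre. Starts lying on either large face: z axis up = terminals up. It stands stably on a narrow side too. Absent if None from the start
- relay2: a solid-state relay, a flat grey block 58 x 45 x 22 mm (its x, y, z), 100 g, box-shaped; one large face (-z) is a bare aluminium plate, the other (+z) has two terminal strips with four brass screws. Origin at its centre. Starts lying on either large face: z axis up = terminals up. It stands stably on a narrow side too. Absent if None from the start
- relay3: a solid-state relay, a flat grey block 58 x 45 x 22 mm (its x, y, z), 100 g, box-shaped; one large face (-z) is a bare aluminium plate, the other (+z) has two terminal strips with four brass screws. Origin at its centre. Starts lying on either large face: z axis up = terminals up. It stands stably on a narrow side too. Absent if None from the start
- relay4: a solid-state relay, a flat grey block 58 x 45 x 22 mm (its x, y, z), 100 g, box-shaped; one large face (-z) is a bare aluminium plate, the other (+z) has two terminal strips with four brass screws. Origin at its centre. Starts lying on either large face: z axis up = terminals up. It stands stably on a narrow side too. Absent if None from the start
- cab_drawer0 (a joint): how far the drawer is out, in m: 0 is shut, 0.15 the end stop; it slides out towards the unit's front (its -x side, facing the robot). Friction about 1 N; it stays where it is left. The drawer unit is a white metal box 220 mm deep, 320 wide, 90 high, fixed to the bench
- drawer_floor (a point): centre of the drawer's inner floor, 22 mm above the bench; x from front to back, y to the left, z up. Inside 175 mm long (x), 278 mm wide (y); side and back walls rise 46 mm above the floor, the front panel 56 mm. With the drawer out by d, the front d - 6 mm of the length lies clear of the unit's top
- cab_drawer0_handle (a point): middle of the drawer's handle, a round horizontal steel bar 11 mm thick and 120 mm long along y, 52 mm above the bench; its axis is 35 mm in front of the drawer's front panel; held by a thin post near each end. Axes as drawer_floor
- wheel (a joint): angle of the status wheel in rad about a vertical axis, growing counterclockwise seen from above; at 0 and again at 6.283 the white sector is centred in the window; it turns from -0.5 to 6.78 between stops, with a friction of about 0.04 N m, and stays where it is left
- wheel_grip (a point): middle of the wheel's grip, on the wheel's axis: a black bar 44 mm long (along this point's x axis), 12 mm thick (y) and 24 mm high, its top 133 mm above the bench; it turns with the wheel. Below is a fixed square cover, 112 x 112 mm, its top 102 mm above the bench (7 mm below the bar's underside)
- wheel_mark (a point): centre of the white sector (a white tile 34 mm wide with a black dot; the other five are black), 36 mm from the wheel's axis, turns with the wheel under the cover
- window (a point): centre of the window, a 22 x 24 mm (x, y) opening in the fixed cover on the right-hand side (-y) of the grip, 36 mm from the wheel's axis; the sector below it shows through
- spool: a steel spool of solder standing on end, 52 mm across, 32 mm high, between the relays; not to be disturbed; origin at the centre of its underside
- driver: a screwdriver lying flat, 170 mm long (along its x), 26 mm thick; not to be disturbed; origin under its middle
- meter: a multimeter lying flat, 150 x 75 x 42 mm (x, y, z); not to be disturbed; origin under its middle
- jar: a small plastic jar, 56 mm across, 60 mm high; not to be disturbed; origin at the centre of its underside
- bits: a small open white tray with four compartments, 110 x 80 x 30 mm (x, y, z); not to be disturbed; origin under its middle
- sinkblk: a finned aluminium heat sink 50 x 40 x 26 mm (x, y, z); not to be disturbed; origin under its middle
- pliers: a pair of pliers lying flat, about 160 mm long (along its x), 50 mm wide, 16 mm high; not to be disturbed; origin about under the middle
There are look-alikes about, which are no part of the job. Leave any black or blue look-alike of the relay1 alone.

How it is judged:
On the way, in this order (a step that is already met when the one before it is completed fails the run):
1. the drawer has been pulled open, at least 100 mm (value of joint cab_drawer0 above 0.1 m), for 0.2 s.
2. with the drawer still open, every relay lies flat on its floor, terminals up and let go (value of joint cab_drawer0 above 0.05 m and angle between each of relay1, relay2, relay3, relay4's own z axis and vertical below 0.15 rad and z of relay1 in the frame of drawer_floor between 0.006 and 0.017 m and x of relay1 in the frame of drawer_floor between -0.08 and 0.08 m and y of relay1 in the frame of drawer_floor between -0.132 and 0.132 m and contact force between each of relay1, relay2, relay3, relay4 and the fingers below 0.5 N and linear speed of each of relay1, relay2, relay3, relay4 below 0.03 m/s and z of relay2 in the frame of drawer_floor between 0.006 and 0.017 m and x of relay2 in the frame of drawer_floor between -0.08 and 0.08 m and y of relay2 in the frame of drawer_floor between -0.132 and 0.132 m and z of relay3 in the frame of drawer_floor between 0.006 and 0.017 m and x of relay3 in the frame of drawer_floor between -0.08 and 0.08 m and y of relay3 in the frame of drawer_floor between -0.132 and 0.132 m and z of relay4 in the frame of drawer_floor between 0.006 and 0.017 m and x of relay4 in the frame of drawer_floor between -0.08 and 0.08 m and y of relay4 in the frame of drawer_floor between -0.132 and 0.132 m), for 0.3 s.
3. the drawer has been pushed fully shut (value of joint cab_drawer0 below 0.006 m), for 0.2 s.
At the end, for the whole second after the job is handed in: every relay lies flat (within 0.15 rad) on the drawer's floor, terminals up, not on another relay, let go and at rest; the drawer is shut to within 6 mm; the white sector's centre is within 6.5 mm of the window's centre; nothing else on the bench has been moved more than 40 mm (angle between each of relay1, relay2, relay3, relay4's own z axis and vertical below 0.15 rad and z of relay1 in the frame of drawer_floor between 0.006 and 0.017 m and x of relay1 in the frame of drawer_floor between -0.08 and 0.08 m and y of relay1 in the frame of drawer_floor between -0.132 and 0.132 m and contact force between each of relay1, relay2, relay3, relay4 and the fingers below 0.5 N and linear speed of each of relay1, relay2, relay3, relay4 below 0.03 m/s and z of relay2 in the frame of drawer_floor between 0.006 and 0.017 m and x of relay2 in the frame of drawer_floor between -0.08 and 0.08 m and y of relay2 in the frame of drawer_floor between -0.132 and 0.132 m and z of relay3 in the frame of drawer_floor between 0.006 and 0.017 m and x of relay3 in the frame of drawer_floor between -0.08 and 0.08 m and y of relay3 in the frame of drawer_floor between -0.132 and 0.132 m and z of relay4 in the frame of drawer_floor between 0.006 and 0.017 m and x of relay4 in the frame of drawer_floor between -0.08 and 0.08 m and y of relay4 in the frame of drawer_floor between -0.132 and 0.132 m and value of joint cab_drawer0 below 0.006 m and horizontal distance between wheel_mark and window below 0.0065 m and velocity of joint wheel between -0.05 and 0.05 rad/s); the robot touches nothing.
It fails at once if a bystander on the bench (spool, screwdriver, multimeter, jar, tray, heat sink, pliers) is pushed more than 40 mm from its place (distance of any of spool, driver, meter, jar, bits, sinkblk, pliers from where it was at the start of the episode above 0.04 m).
Of relay2, relay3, relay4 only 2 to 3 are there at a start; the rules pass over those that are not, and their reading is None.
At some moment in a run one of relay1, relay2, relay3, relay4 may be knocked a few centimetres aside while the robot is not near it.
Once in a run the grip may slacken for a moment while it holds something.
It also fails if it takes over 210 s, if anything falls off the work surface, if the arm or the gripper's body presses on something with over 40 N, if the wrist force passes 120 N, or if a joint passes its speed limit or range.

## Working session

There is one attempt and no reset: what is moved stays moved. The work goes in short steps, Python scripts to look and compute and a shell command to move; the robot and the scene stay as the last step left them, time stands still between calls to the robot, and variables do not carry over. Pictures are saved under pics/ and viewed, and the job is handed in when it is done.

```bash
mkdir -p pics; ls
python3 - <<'E'
from workcell import *
import cv2
print(get_state())
for n in ("side","top","wrist"):
    im=read_camera(n); cv2.imwrite(f"pics/{n}0.png",im)
    c=calibration(n); print(n,c)
E
```

```text
pics
{'clock': 0.0, 'joint_pos': array([9.78416439e-01, 3.14004342e-01, 4.49714691e-02, 1.30361310e+00,
       2.39396850e-05, 1.43118919e+00]), 'qvel': array([-0.00245112,  0.00131729, -0.00099711,  0.00144688, -0.00178484,
        0.00056818]), 'tau': array([-3.48717103e-04, -4.80632186e+01,  2.98529935e+01,  1.95968914e-02,
       -1.43892053e-04,  1.13758270e-05]), 'tcp_pos': array([0.2514353 , 0.51688737, 0.40380328]), 'orientation': array([-3.42149994e-04,  2.24457493e-01,  9.74483442e-01, -8.59286714e-04]), 'wrist_force': array([ 0.07206957, -0.08957504,  0.49968331]), 'ft_torque': array([ 0.04087361,  0.03713135, -0.01272728]), 'finger_gap': 0.08533227164296994}
side {'fx': 440.5131028005955, 'fy': 440.5131028005955, 'cx': 282.06091425855396, 'cy': 206.8870707788255, 'extrinsics': array([[ 0.70737561, -0.70683502, -0.00199952, -0.3757567 ],
       [-0.49007921, -0.48841162, -0.72199477,  0.29027827],
       [ 0.5093546 ,  0.51170142, -0.69189562,  1.15171497],
       [ 0.        ,  0.        ,  0.        ,  1.        ]])}
top {'fx': 454.150256352508, 'fy': 454.150256352508, 'cx': 287.82310599747325, 'cy': 203.83978959146117, 'extrinsics': array([[-0.00567566, -0.99995844,  0.00713443, -0.06321462],
       [-0.9822845 ,  0.00423867, -0.1873478 ,  0.4979872 ],
       [ 0.18730977, -0.00807136, -0.98226773,  1.28407308],
       [ 0.        ,  0.        ,  0.        ,  1.        ]])}
wrist {'fx': 307.2288541565551, 'fy': 307.2288541565551, 'cx': 283.3560661535616, 'cy': 210.2678337013351, 'extrinsics': array([[ 4.35969035e-01,  8.99961263e-01, -8.51960198e-04,
        -5.74226881e-01],
       [ 8.69079836e-01, -4.20762878e-01,  2.60113127e-01,
        -3.51505505e-02],
       [ 2.33733265e-01, -1.14141691e-01, -9.65577773e-01,
         3.78064048e-01],
       [ 0.00000000e+00,  0.00000000e+00,  0.00000000e+00,
         1.00000000e+00]])}
```

View pics/side0.png

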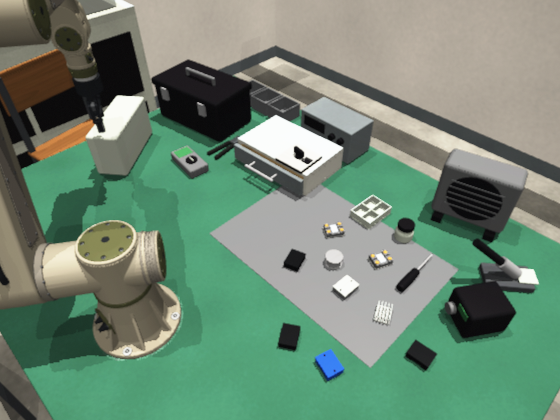

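View pics/top0.png

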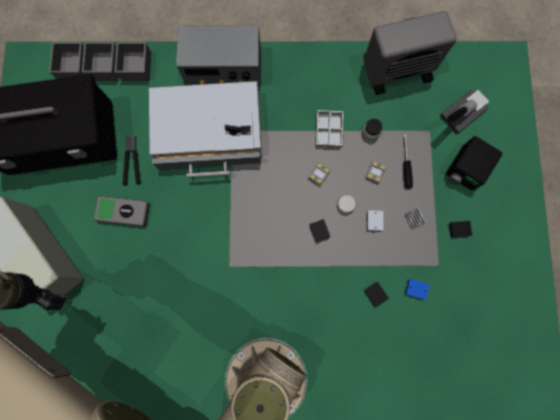

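View pics/wrist0.png

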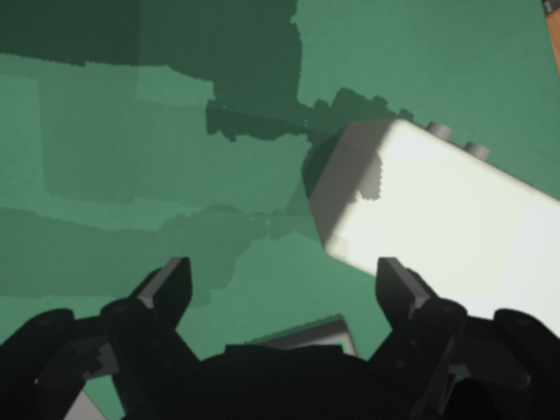

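```bash
cat > h.py <<'E'
from workcell import *
import numpy as np, cv2
from scipy.spatial.transform import Rotation as R
def ray(c,u,v):
    E=np.array(c["extrinsics"]);Rm=E[:3,:3];t=E[:3,3]
    o=-Rm.T@t; d=Rm.T@np.array([(u-c["cx"])/c["fx"],(v-c["cy"])/c["fy"],1.]); return o,d
def onz(c,u,v,z):
    o,d=ray(c,u,v); return o+d*(z-o[2])/d[2]
def proj(c,p):
    E=np.array(c["extrinsics"]); q=E[:3,:3]@np.array(p)+E[:3,3]
    return np.array([c["fx"]*q[0]/q[2]+c["cx"],c["fy"]*q[1]/q[2]+c["cy"]])
def tri(c1,p1,c2,p2):
    o1,d1=ray(c1,*p1);o2,d2=ray(c2,*p2)
    A=np.stack([d1,-d2],1);s=np.linalg.lstsq(A,o2-o1,rcond=None)[0]
    a=o1+d1*s[0];b=o2+d2*s[1];return (a+b)/2,np.linalg.norm(a-b)
def Rt():
    s=get_state();q=s["orientation"];return np.array(s["tcp_pos"]),R.from_quat([q[1],q[2],q[3],q[0]])
def shift(dw):  # world mm -> tool mm
    return Rt()[1].inv().apply(dw)
E
python3 - <<'E'
import cv2,numpy as np
t=cv2.imread("pics/top0.png");
cv2.imwrite("pics/t1.png",cv2.resize(t[100:270,220:450],None,fx=3.4,fy=3.4,interpolation=cv2.INTER_CUBIC))
cv2.imwrite("pics/t2.png",cv2.resize(t[75:190,140:270],None,fx=5,fy=5,interpolation=cv2.INTER_CUBIC))
s=cv2.imread("pics/side0.png")
cv2.imwrite("pics/s1.png",cv2.resize(s[110:200,220:350],None,fx=6,fy=6,interpolation=cv2.INTER_CUBIC))
E
```

```text
(no output)
```

View pics/t1.png

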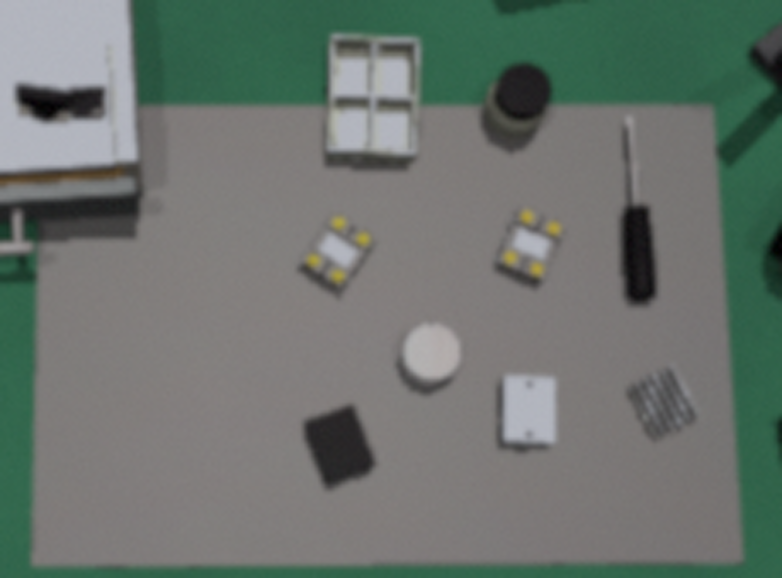

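View pics/t2.png

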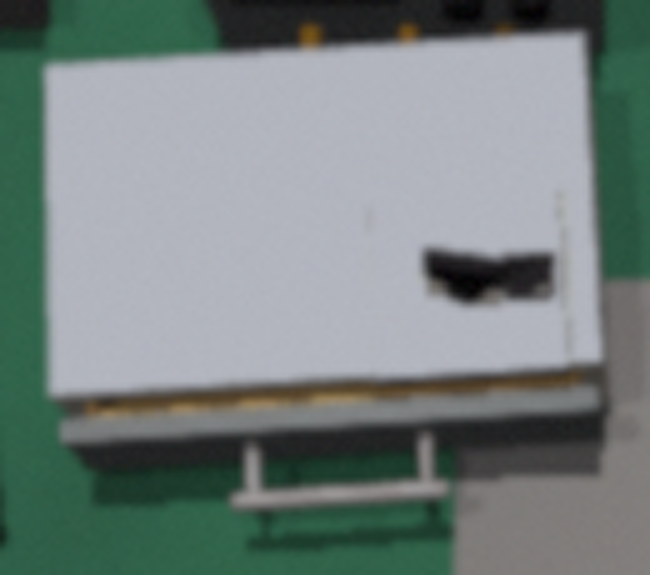

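View pics/s1.png

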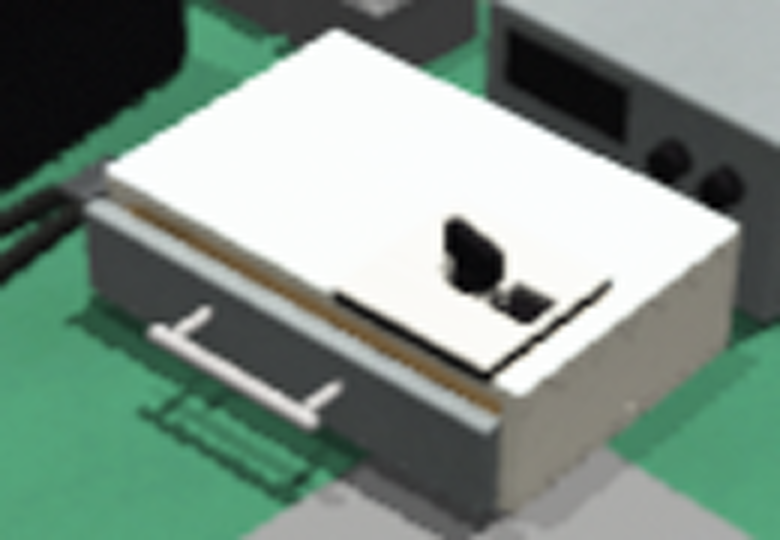

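Run:
```python
from h import *
c=calibration("top");s=calibration("side")
im=cv2.imread("pics/top0.png")
for n,u,v,z in [("FL",150,154,.09),("FR",260,147.4,.09),("BR",257,81.4,.09),("BL",149,88,.09),("hL",186.4,175,.052),("hR",229.2,172.4,.052),("gripL",238-12,75+52,.13),("spool",347,204,.03),("meterc",122,211,.04),("pl",131,160,.016)]:
    print(n,onz(c,u,v,z).round(3))
# side handle: (150,330)->(245,165), (312,418)/6+.. 
print(tri(c,(186.4,175),s,(220+152/6,110+328/6)), tri(c,(229.2,172.4),s,(220+313/6,110+418/6)))
# relays: local contrast vs mat gray
lab=cv2.cvtColor(im,cv2.COLOR_BGR2LAB).astype(int)
mat=np.median(lab[200:220,260:300].reshape(-1,3),0)
m=(np.abs(lab-mat).sum(2)>28).astype(np.uint8)*255
for (u,v) in [(319,174),(376,172),(376,221)]:
    w=np.zeros_like(m);w[v-18:v+19,u-18:u+19]=m[v-18:v+19,u-18:u+19]
    w=cv2.morphologyEx(w,cv2.MORPH_CLOSE,np.ones((3,3)))
    cs,_=cv2.findContours(w,0,2);k=max(cs,key=cv2.contourArea)
    P=np.array([onz(c,a,b,.018)[:2] for a,b in k[:,0]])
    r=cv2.minAreaRect((P*1000).astype(np.float32));b=cv2.boxPoints(r)
    print(r)
```

```text
FL [0.638 0.332 0.09 ]
FR [0.657 0.014 0.09 ]
BR [0.862 0.025 0.09 ]
BL [0.842 0.346 0.09 ]
hL [0.585 0.233 0.052]
hR [0.592 0.107 0.052]
gripL [0.704 0.109 0.13 ]
spool [ 0.5   -0.242  0.03 ]
meterc [0.48 0.42 0.04]
pl [0.642 0.412 0.016]
(array([0.58468921, 0.23374569, 0.05078624]), np.float64(0.0008379244343076085)) (array([0.59159629, 0.10694526, 0.05399827]), np.float64(0.00010196117974597517))
((592.2742919921875, -160.8226776123047), (43.178688049316406, 64.15873718261719), 54.6169319152832)
((598.7310791015625, -330.8984375), (45.31575012207031, 65.33317565917969), 65.75874328613281)
((450.00518798828125, -322.367919921875), (47.86594009399414, 66.54072570800781), 87.44660949707031)
```

```bash
cat >> h.py <<'E'
def plan(g=None,head=None,tcp=None):
    """g: target grasp point; tool down. prints yaw about tool z (deg) then shift mm in tool axes after the yaw"""
    p,r=Rt(); y=r.apply([0,1,0]); h=np.degrees(np.arctan2(y[1],y[0]))
    z=r.apply([0,0,1]); s=get_state()
    print("clk %.2f tcp"%s["clock"],p.round(4),"grasp",(p+z*.155).round(4),"z",z.round(3),"head %.1f"%h,"j",np.degrees(s["joint_pos"]).round(0),"F",s["wrist_force"].round(1),"gap %.4f"%s["finger_gap"])
    d=0
    if head is not None:
        d=-(((head-h)+90)%180-90)
        print("  yaw about tool z %.1f (or %.1f)"%(d,d-180*np.sign(d)))
    if g is not None:
        r2=r*R.from_euler('z',d,degrees=True)
        print("  shift",(r2.inv().apply(np.array(g)-(p+z*.155))*1000).round(1))
E
python3 -c "
from h import *
plan([.588,.170,.13],3.1)"
```

```text
clk 0.15 tcp [0.2515 0.5169 0.404 ] grasp [0.2514 0.5168 0.249 ] z [-0.001 -0.001 -1.   ] head 64.1 j [56. 18.  3. 75. -0. 82.] F [ 0.5  0.  -0.4] gap 0.0853
  yaw about tool z 61.0 (or -119.0)
  shift [-364.3  317.5  119.2]
```

```bash
python3 -m crank '[[0,0,0,0,0,10.2,0.3],[0,0,0,0,0,10.2,0.3],[0,0,0,0,0,10.2,0.3],[0,0,0,0,0,10.2,0.3],[0,0,0,0,0,10.2,0.3],[0,0,0,0,0,10,0.3],[-36,32,5,0,0,0,0.3],[-36,32,5,0,0,0,0.3]]' 60
python3 -m crank '[[-36,32,10,0,0,0,0.3],[-36,32,10,0,0,0,0.3],[-36,32,10,0,0,0,0.3],[-36,32,10,0,0,0,0.3],[-36,32,10,0,0,0,0.3],[-36,32,10,0,0,0,0.3],[-36,32,10,0,0,0,0.3],[-36,31,10,0,0,0,0.3]]'
python3 -c "
from h import *
plan([.588,.170,.052],3.1)
cv2.imwrite('pics/w1.png',read_camera('wrist'))"
```

```text
clock: 1.15
tcp_pos: [0.3196, 0.4481, 0.3943]
orientation: [0.0, 0.687, 0.726, -0.0]
wrist_force: [-0.1, -0.2, 0.5]
finger_gap: 0.0253
clock: 2.15
tcp_pos: [0.5903, 0.1733, 0.3141]
orientation: [-0.0, 0.688, 0.726, -0.0]
wrist_force: [-0.1, 0.2, -0.5]
finger_gap: 0.0256
clk 2.15 tcp [0.5903 0.1733 0.3141] grasp [0.5902 0.1733 0.1591] z [-0.  0. -1.] head 3.0 j [ 9. 25. -1. 65.  0. 96.] F [-0.1  0.2 -0.5] gap 0.0256
  yaw about tool z -0.1 (or 179.9)
  shift [ -3.2  -2.3 107.1]
```

View pics/w1.png

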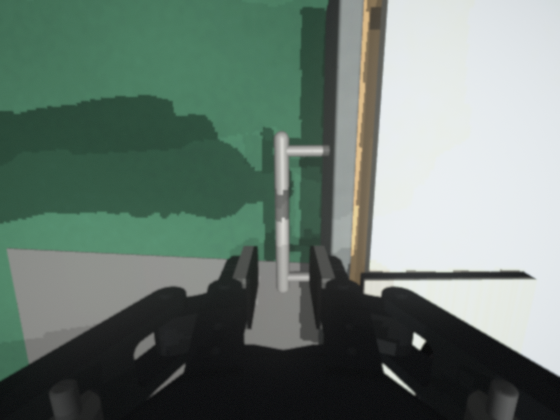

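```bash
python3 -m crank '[[-1,-1,18,0,0,0,0.3],[-1,-1,18,0,0,0,0.3],[-1,-1,18,0,0,0,0.3],[0,0,18,0,0,0,0.3],[0,0,18,0,0,0,0.3],[0,0,15,0,0,0,0.3],[0,0,0,0,0,0,0.0],[0,0,0,0,0,0,0.0]]' 60
python3 -m crank '[[0,0,0,0,0,0,0.0],[0,0,0,0,0,0,0.0],[0,-12,0,0,0,0,0],[0,-12,0,0,0,0,0],[0,-12,0,0,0,0,0],[0,-12,0,0,0,0,0],[0,-12,0,0,0,0,0],[0,-12,0,0,0,0,0]]'
python3 -c "
from h import *
plan([.588,.170,.052],3.1)
cv2.imwrite('pics/w2.png',read_camera('wrist'));cv2.imwrite('pics/top2.png',read_camera('top'))"
```

```text
clock: 3.2
tcp_pos: [0.5857, 0.1714, 0.2082]
orientation: [-0.001, 0.688, 0.726, -0.001]
wrist_force: [1.6, -0.3, -13.5]
finger_gap: 0.009
clock: 4.2
tcp_pos: [0.5122, 0.167, 0.2083]
orientation: [-0.001, 0.688, 0.726, -0.002]
wrist_force: [0.9, -0.9, -27.5]
finger_gap: 0.009
clk 4.20 tcp [0.5122 0.167  0.2083] grasp [0.5116 0.1668 0.0533] z [-0.004 -0.002 -1.   ] head 3.0 j [ 10.  22. -21.  47.  -0.  96.] F [  0.9  -0.9 -27.5] gap 0.0090
  yaw about tool z -0.1 (or 179.9)
  shift [-0.9 76.4  1.1]
```

View pics/w2.png

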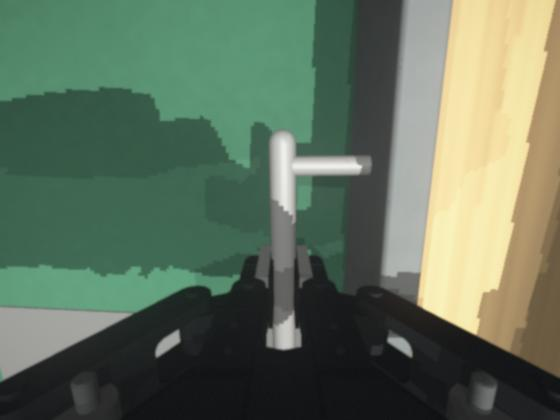

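```bash
python3 -m crank '[[0,-10,0,0,0,0,0],[0,-10,0,0,0,0,0],[0,-10,0,0,0,0,0],[0,-10,0,0,0,0,0],[0,-10,0,0,0,0,0],[0,-9,0,0,0,0,0],[0,0,0,0,0,0,0],[0,0,0,0,0,0,0]]'
python3 -c "
from h import *
plan([.588,.170,.052],3.1)
cv2.imwrite('pics/w2.png',read_camera('wrist'));cv2.imwrite('pics/top2.png',cv2.resize(read_camera('top')[60:270,130:450],None,fx=2.4,fy=2.4))"
```

```text
clock: 5.3
tcp_pos: [0.4527, 0.1635, 0.2083]
orientation: [-0.001, 0.688, 0.726, -0.003]
wrist_force: [-1.5, -3.4, -29.5]
finger_gap: 0.0092
clk 5.30 tcp [0.4527 0.1635 0.2083] grasp [0.4518 0.1631 0.0533] z [-0.005 -0.003 -1.   ] head 3.0 j [ 10.  17. -29.  45.  -0.  97.] F [ -1.5  -3.4 -29.5] gap 0.0092
  yaw about tool z -0.1 (or 179.9)
  shift [ -0.4 136.4   0.6]
```

View pics/top2.png

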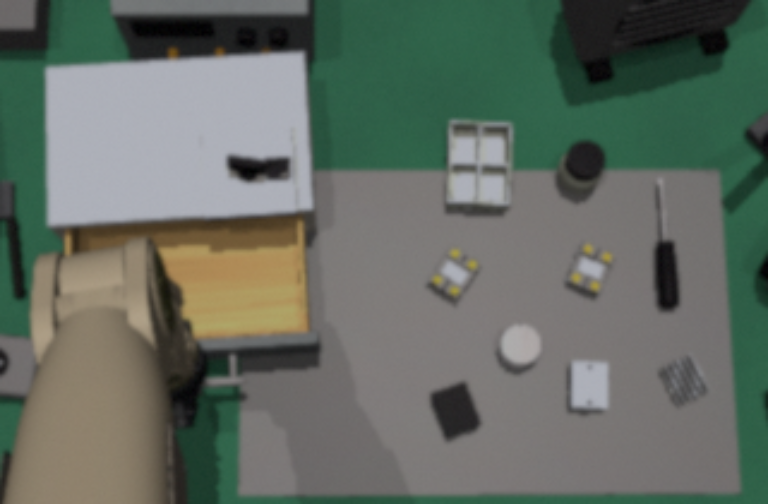

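```bash
python3 -m crank '[[0,0,0,0,0,0,0.3],[0,0,0,0,0,0,0.3],[0,0,-10,0,0,0,0.3],[0,0,-40,0,0,0,0.3],[0,0,-50,0,0,0,0.3],[0,0,-50,0,0,0,0.5],[0,0,-10,0,0,0,0.8],[0,0,0,0,0,0,0.8]]'
python3 -c "
from h import *
plan([.560,-.161,.15],54.6)"
```

```text
clock: 6.4
tcp_pos: [0.4559, 0.1646, 0.3715]
orientation: [0.001, 0.688, 0.726, 0.002]
wrist_force: [-0.7, -0.2, -0.1]
finger_gap: 0.0683
clk 6.40 tcp [0.4559 0.1646 0.3715] grasp [0.4565 0.1647 0.2165] z [ 0.004  0.001 -1.   ] head 3.1 j [ 10.   9. -14.  67.   0.  97.] F [-0.7 -0.2 -0.1] gap 0.0683
  yaw about tool z -51.5 (or 128.5)
  shift [-272.8 -205.8   66.6]
```

```bash
python3 -m crank '[[0,0,0,0,0,-10.3,0.8],[0,0,0,0,0,-10.3,0.8],[0,0,0,0,0,-10.3,0.8],[0,0,0,0,0,-10.3,0.8],[0,0,0,0,0,-10.3,0.8],[-50,-34,10,0,0,0,0.8],[-50,-34,10,0,0,0,0.8],[-50,-34,10,0,0,0,0.8]]'
python3 -m crank '[[-50,-34,10,0,0,0,0.8],[-50,-34,10,0,0,0,0.8],[-50,-34,10,0,0,0,0.8],[0,0,0,0,0,0,0.8],[0,0,0,0,0,0,0.8],[0,0,0,0,0,0,0.8],[0,0,0,0,0,0,0.8],[0,0,0,0,0,0,0.8]]'
python3 -c "
from h import *
plan([.592,-.161,.06],54.6)
cv2.imwrite('pics/w3.png',read_camera('wrist'))
c=calibration('wrist');print(c['extrinsics'].round(4).tolist());cv2.imwrite('pics/top3.png',cv2.resize(read_camera('top')[60:270,130:450],None,fx=2.4,fy=2.4))"
```

```text
clock: 7.4
tcp_pos: [0.5186, -0.007, 0.3379]
orientation: [-0.001, 0.304, 0.953, -0.0]
wrist_force: [0.9, 1.3, 0.3]
finger_gap: 0.0682
clock: 8.4
tcp_pos: [0.5817, -0.1747, 0.3102]
orientation: [0.0, 0.304, 0.953, 0.0]
wrist_force: [0.2, 0.0, -0.2]
finger_gap: 0.0681
clk 8.40 tcp [ 0.5817 -0.1747  0.3102] grasp [ 0.5818 -0.1748  0.1552] z [ 0.001 -0.    -1.   ] head 54.6 j [-24.  24.  -2.  64.   0.  11.] F [ 0.2  0.  -0.2] gap 0.0681
  yaw about tool z 0.0 (or -180.0)
  shift [-0.2 17.1 95.2]
[[0.5776, 0.8163, 0.0007, -0.1933], [0.7879, -0.5578, 0.2609, -0.566], [0.2133, -0.1501, -0.9654, 0.1368], [0.0, 0.0, 0.0, 1.0]]
```

View pics/w3.png

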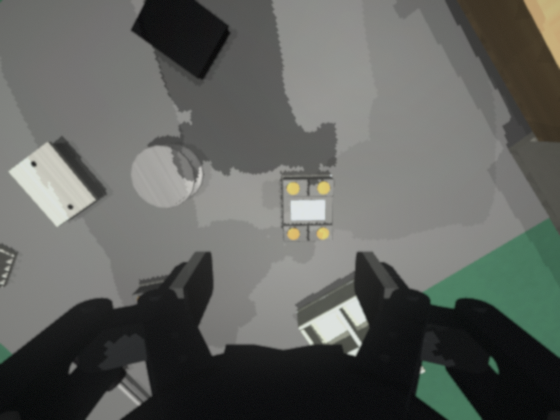

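View pics/top3.png

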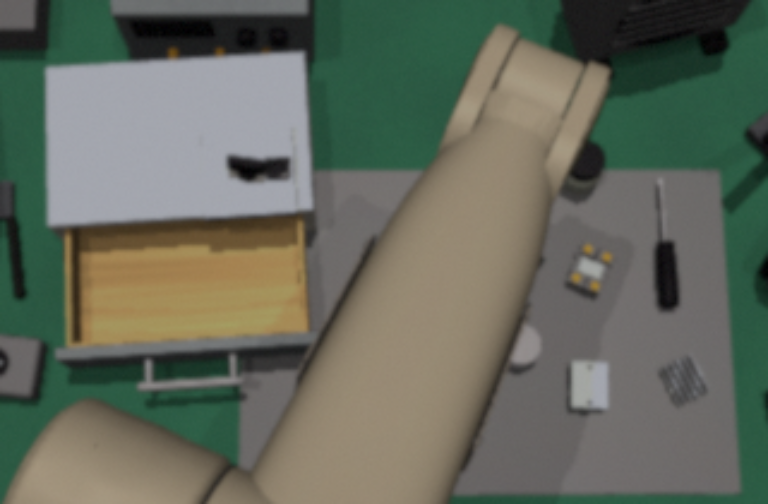

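```bash
python3 -c "
from h import *
c=calibration('wrist')
p=onz(c,308,211,.022);print(p)
a=onz(c,293,188,.022);b=onz(c,293,234,.022);d=onz(c,323,188,.022)
print(a,b,d,np.degrees(np.arctan2(*(d-a)[[1,0]])))
plan([p[0],p[1],.06],54.6)"
```

```text
[ 0.59825571 -0.16053837  0.022     ]
[ 0.57403839 -0.15957775  0.022     ] [ 0.60808424 -0.18326632  0.022     ] [ 0.58881645 -0.13871057  0.022     ] 54.694021883139264
clk 8.50 tcp [ 0.5818 -0.1751  0.3101] grasp [ 0.5819 -0.1751  0.1551] z [ 0.001 -0.    -1.   ] head 54.6 j [-24.  24.  -2.  64.   0.  11.] F [0.5 0.6 0.3] gap 0.0681
  yaw about tool z 0.0 (or -180.0)
  shift [-4.8 21.4 95.1]
```

```bash
python3 -m crank '[[-5,21,30,0,0,0,0.8],[0,0,35,0,0,0,0.8],[0,0,30,0,0,0,0.8],[0,0,20,0,0,0,0.8],[0,0,18,0,0,0,0.8],[0,0,0,0,0,0,0.8],[0,0,0,0,0,0,0],[0,0,0,0,0,0,0]]' 50
python3 -m crank '[[0,0,0,0,0,0,0],[0,0,0,0,0,0,0],[0,0,0,0,0,0,0],[0,0,-20,0,0,0,0],[0,0,-40,0,0,0,0],[0,0,-40,0,0,0,0],[0,0,-40,0,0,0,0],[0,0,-20,0,0,0,0]]'
python3 -c "
from h import *
plan()
cv2.imwrite('pics/w4.png',read_camera('wrist'))"
```

```text
clock: 9.5
tcp_pos: [0.5988, -0.1618, 0.1782]
orientation: [0.001, 0.304, 0.953, -0.0]
wrist_force: [-0.2, 0.2, -0.7]
finger_gap: 0.044
clock: 10.5
tcp_pos: [0.5983, -0.1616, 0.3392]
orientation: [0.001, 0.304, 0.953, -0.0]
wrist_force: [-0.5, 0.0, -2.1]
finger_gap: 0.0439
clk 10.50 tcp [ 0.5983 -0.1616  0.3392] grasp [ 0.5987 -0.1618  0.1842] z [ 0.003 -0.001 -1.   ] head 54.6 j [-23.  24.   3.  68.   0.  13.] F [-0.5  0.  -2.1] gap 0.0439
```

View pics/w4.png

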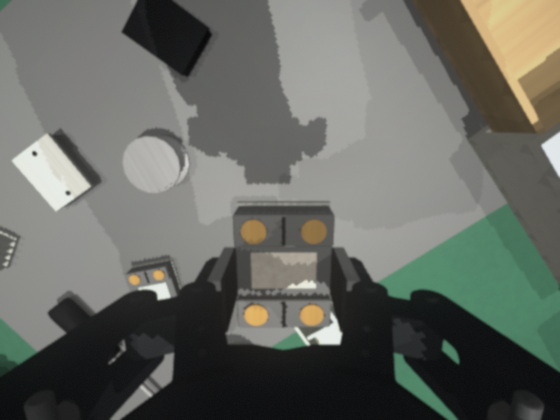

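```bash
python3 -c "
from h import *
plan([.5634,.254,.12],3.1)"
```

```text
clk 10.55 tcp [ 0.5987 -0.1617  0.3413] grasp [ 0.5995 -0.162   0.1863] z [ 0.005 -0.002 -1.   ] head 54.6 j [-23.  24.   3.  68.   0.  13.] F [ 0.7 -0.9  0.6] gap 0.0437
  yaw about tool z 51.5 (or -128.5)
  shift [417.5 -13.9  65.2]
```

```bash
python3 -m crank '[[0,0,0,0,0,10.3,0],[0,0,0,0,0,10.3,0],[0,0,0,0,0,10.3,0],[0,0,0,0,0,10.3,0],[0,0,0,0,0,10.3,0],[46,-1,0,0,0,0,0],[46,-1,0,0,0,0,0],[46,-1,0,0,0,0,0]]'
python3 -m crank '[[46,-2,0,0,0,0,0],[46,-2,0,0,0,0,0],[46,-2,0,0,0,0,0],[46,-2,0,0,0,0,0],[46,-2,10,0,0,0,0],[46,-1,15,0,0,0,0],[0,0,20,0,0,0,0],[0,0,20,0,0,0,0]]'
python3 -c "
from h import *
plan([.5634,.254,.046],3.1)
cv2.imwrite('pics/w5.png',read_camera('wrist'))
cv2.imwrite('pics/top5.png',cv2.resize(read_camera('top')[60:270,130:450],None,fx=2.4,fy=2.4))"
```

```text
clock: 11.55
tcp_pos: [0.5871, -0.0227, 0.3355]
orientation: [-0.001, 0.688, 0.725, -0.0]
wrist_force: [0.3, 0.2, -1.6]
finger_gap: 0.0436
clock: 12.55
tcp_pos: [0.5612, 0.2521, 0.2699]
orientation: [-0.0, 0.687, 0.726, -0.001]
wrist_force: [0.5, -1.2, -1.5]
finger_gap: 0.0437
clk 12.55 tcp [0.5612 0.2521 0.2699] grasp [0.561  0.252  0.1149] z [-0.002 -0.    -1.   ] head 3.2 j [ 17.  26.  -4.  59.   0. 104.] F [ 0.5 -1.2 -1.5] gap 0.0437
  yaw about tool z 0.1 (or -179.9)
  shift [ 1.9  2.7 68.9]
```

View pics/w5.png

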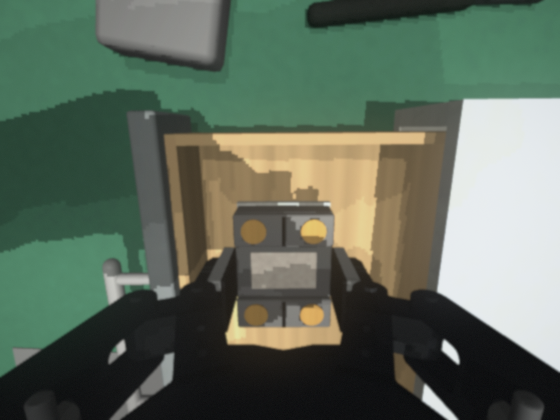

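View pics/top5.png

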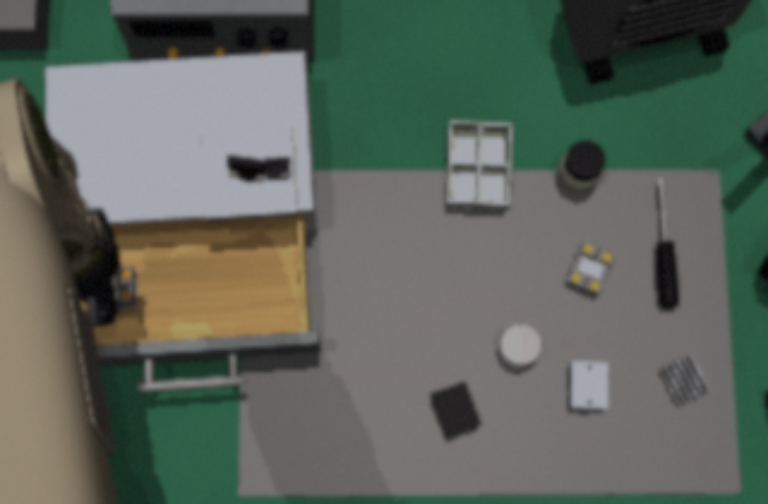

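```bash
python3 -m crank '[[0,1,20,0,0,0,0],[0,0,20,0,0,0,0],[0,0,15,0,0,0,0],[0,0,10,0,0,0,0],[0,0,3,0,0,0,0],[0,0,0,0,0,0,0],[0,0,0,0,0,0,0.2],[0,0,0,0,0,0,0.6]]'
python3 -c "
from h import *
plan([.5634,.254,.046],3.1)"
python3 -m crank '[[0,0,0,0,0,0,0.75],[0,0,-10,0,0,0,0.75],[0,0,-30,0,0,0,0.75],[0,0,-40,0,0,0,0.75],[0,0,-40,0,0,0,0.75],[-20,0,0,0,0,0,0.75],[-40,0,0,0,0,0,0.75],[-50,0,0,0,0,0,0.75]]'
python3 -c "
from h import *
plan([.598,-.31,.15],65.8)
cv2.imwrite('pics/w6.png',read_camera('wrist'))"
```

```text
clock: 13.65
tcp_pos: [0.5633, 0.2514, 0.2045]
orientation: [0.0, 0.688, 0.726, 0.001]
wrist_force: [-0.5, 0.4, -0.1]
finger_gap: 0.0511
clk 13.65 tcp [0.5633 0.2514 0.2045] grasp [0.5635 0.2514 0.0495] z [ 0.001  0.    -1.   ] head 3.1 j [ 17.  30.  -9.  51.   0. 104.] F [-0.5  0.4 -0.1] gap 0.0511
  yaw about tool z -0.0 (or 180.0)
  shift [ 2.6 -0.   3.5]
clock: 14.65
tcp_pos: [0.5684, 0.1404, 0.3234]
orientation: [-0.0, 0.687, 0.726, -0.0]
wrist_force: [-0.1, -0.1, 0.4]
finger_gap: 0.0637
clk 14.65 tcp [0.5684 0.1404 0.3234] grasp [0.5684 0.1404 0.1684] z [-0. -0. -1.] head 3.1 j [ 6. 21. -4. 64. -0. 93.] F [-0.1 -0.1  0.4] gap 0.0637
  yaw about tool z -62.7 (or 117.3)
  shift [-211.6 -398.7   18.5]
```

View pics/w6.png

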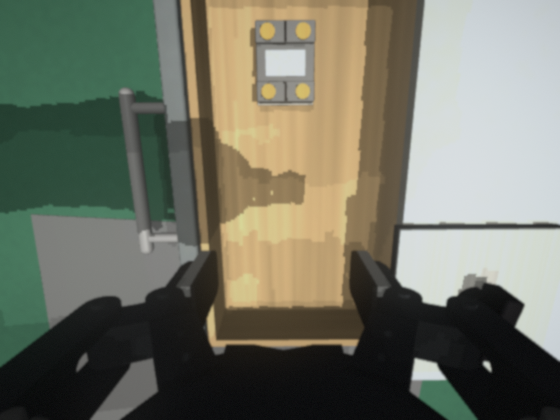

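```bash
python3 -m crank '[[0,0,0,0,0,-10.5,0.8],[0,0,0,0,0,-10.5,0.8],[0,0,0,0,0,-10.5,0.8],[0,0,0,0,0,-10.5,0.8],[0,0,0,0,0,-10.5,0.8],[0,0,0,0,0,-10.2,0.8],[-26,-48,2,0,0,0,0.8],[-26,-48,2,0,0,0,0.8]]'
python3 -m crank '[[-26,-48,2,0,0,0,0.8],[-26,-48,2,0,0,0,0.8],[-26,-48,2,0,0,0,0.8],[-26,-48,2,0,0,0,0.8],[-26,-48,2,0,0,0,0.8],[-26,-48,0,0,0,0,0.8],[0,0,0,0,0,0,0.8],[0,0,0,0,0,0,0.8]]'
python3 -c "
from h import *
plan([.598,-.331,.06],65.8)
cv2.imwrite('pics/w7.png',read_camera('wrist'))"
```

```text
clock: 15.7
tcp_pos: [0.5765, 0.0317, 0.3193]
orientation: [-0.0, 0.209, 0.978, -0.0]
wrist_force: [0.8, -1.0, -0.1]
finger_gap: 0.0681
clock: 16.7
tcp_pos: [0.6002, -0.2944, 0.3089]
orientation: [-0.001, 0.211, 0.978, 0.0]
wrist_force: [0.9, -0.1, 0.7]
finger_gap: 0.0681
clk 16.70 tcp [ 0.6002 -0.2944  0.3089] grasp [ 0.6    -0.2942  0.1539] z [-0.001  0.001 -1.   ] head 65.7 j [-33.  31.   8.  68.   0.  -9.] F [ 0.9 -0.1  0.7] gap 0.0681
  yaw about tool z -0.1 (or 179.9)
  shift [-13.5 -34.5  93.9]
```

View pics/w7.png

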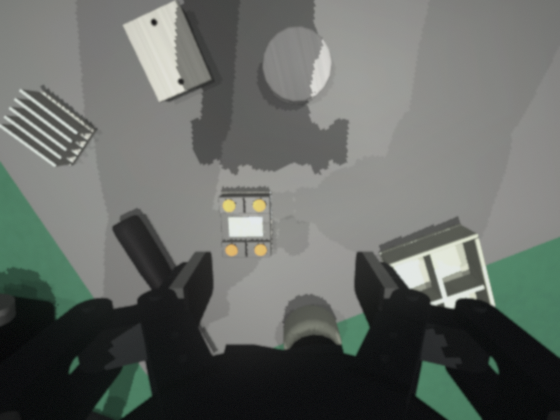

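```bash
python3 -c "
from h import *
c=calibration('wrist')
q=[onz(c,u,v,.022) for u,v in [(229,206),(260,206),(231,251),(261,251)]]
p=sum(q)/4;print(p)
for a,b in((0,1),(2,3),(2,0),(3,1)): print(np.degrees(np.arctan2(*(q[b]-q[a])[[1,0]])))
plan([p[0],p[1],.023],67)
r=cv2.imread('pics/w6.png')"
```

```text
[ 0.60535445 -0.3324747   0.022     ]
65.84520627849133
65.8346213443216
155.70662825092862
155.96865429529865
clk 16.75 tcp [ 0.6004 -0.2935  0.3092] grasp [ 0.6002 -0.2934  0.1542] z [-0.001  0.001 -1.   ] head 65.8 j [-33.  31.   8.  68.   0.  -9.] F [ 0.  -0.2 -0.8] gap 0.0685
  yaw about tool z -1.2 (or 178.8)
  shift [-20.2 -34.1 131.2]
```

```bash
python3 -m crank '[[-21,-34,30,0,0,0,0.8],[0,0,35,0,0,0,0.8],[0,0,30,0,0,0,0.8],[0,0,20,0,0,0,0.8],[0,0,17,0,0,0,0.8],[0,0,0,0,0,0,0.8],[0,0,0,0,0,0,0],[0,0,0,0,0,0,0]]' 50
python3 -m crank '[[0,0,0,0,0,0,0],[0,0,0,0,0,0,0],[0,0,0,0,0,0,0],[0,0,-20,0,0,0,0],[0,0,-40,0,0,0,0],[0,0,-40,0,0,0,0],[0,0,-40,0,0,0,0],[0,0,-20,0,0,0,0]]'
python3 -c "
from h import *
plan([.5726,.084,.12],3.1)
cv2.imwrite('pics/w8.png',read_camera('wrist'))"
```

```text
clock: 17.75
tcp_pos: [0.6067, -0.3341, 0.1795]
orientation: [0.001, 0.21, 0.978, -0.001]
wrist_force: [0.3, 1.0, -1.1]
finger_gap: 0.0436
clock: 18.75
tcp_pos: [0.6062, -0.3341, 0.3405]
orientation: [0.001, 0.21, 0.978, -0.001]
wrist_force: [0.1, -0.5, -0.9]
finger_gap: 0.0435
clk 18.75 tcp [ 0.6062 -0.3341  0.3405] grasp [ 0.6066 -0.3344  0.1855] z [ 0.003 -0.002 -1.   ] head 65.7 j [-35.  32.  16.  73.  -0. -11.] F [ 0.1 -0.5 -0.9] gap 0.0435
  yaw about tool z 62.6 (or -117.4)
  shift [419.8 -11.5  64.6]
```

View pics/w8.png

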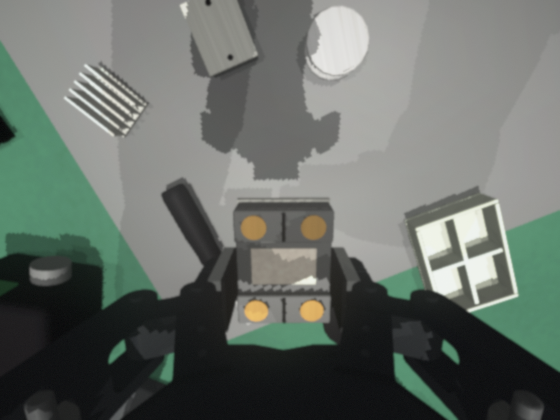

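```bash
python3 -m crank '[[0,0,0,0,0,10.4,0],[0,0,0,0,0,10.4,0],[0,0,0,0,0,10.4,0],[0,0,0,0,0,10.4,0],[0,0,0,0,0,10.5,0],[0,0,0,0,0,10.5,0],[46,-1,0,0,0,0,0],[46,-1,0,0,0,0,0]]'
python3 -m crank '[[47,-1,0,0,0,0,0],[47,-2,0,0,0,0,0],[47,-2,0,0,0,0,0],[47,-2,0,0,0,0,0],[47,-1,10,0,0,0,0],[47,-1,15,0,0,0,0],[46,-1,20,0,0,0,0],[0,0,20,0,0,0,0]]'
python3 -c "
from h import *
plan([.5726,.084,.046],3.1)
cv2.imwrite('pics/w9.png',read_camera('wrist'))"
```

```text
clock: 19.8
tcp_pos: [0.5984, -0.2416, 0.3361]
orientation: [-0.001, 0.688, 0.726, -0.0]
wrist_force: [-0.1, 0.4, -0.5]
finger_gap: 0.0438
clock: 20.8
tcp_pos: [0.5698, 0.088, 0.2713]
orientation: [-0.001, 0.686, 0.728, -0.0]
wrist_force: [0.2, -0.6, -1.0]
finger_gap: 0.0437
clk 20.80 tcp [0.5698 0.088  0.2713] grasp [0.5697 0.0881 0.1163] z [-0.001  0.001 -1.   ] head 3.4 j [  1.  22. -10.  57.   0.  87.] F [ 0.2 -0.6 -1. ] gap 0.0437
  yaw about tool z 0.3 (or -179.7)
  shift [-4.3  2.8 70.3]
```

View pics/w9.png

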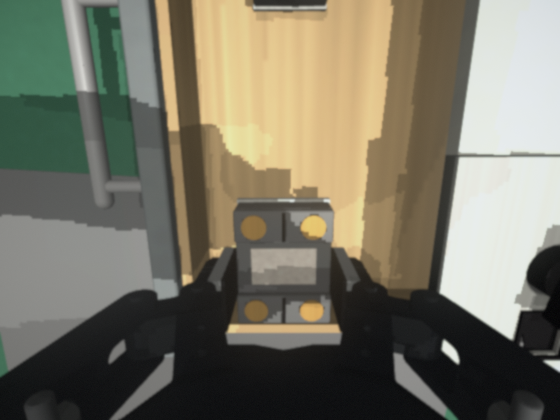

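```bash
python3 -m crank '[[-1,2,20,0,0,0,0],[0,0,20,0,0,0,0],[0,0,15,0,0,0,0],[0,0,11,0,0,0,0],[0,0,5,0,0,0,0],[0,0,0,0,0,0,0],[0,0,0,0,0,0,0.2],[0,0,0,0,0,0,0.6]]'
python3 -m crank '[[0,0,0,0,0,0,0.75],[0,0,-10,0,0,0,0.75],[0,0,-30,0,0,0,0.75],[0,0,-40,0,0,0,0.75],[0,0,-40,0,0,0,0.75],[-40,0,0,0,0,0,0.75],[-40,0,0,0,0,0,0.75],[-50,0,0,0,0,0,0.75]]'
python3 -c "
from h import *
plan([.46,-.31,.15],0)
cv2.imwrite('pics/w10.png',read_camera('wrist'));cv2.imwrite('pics/top6.png',cv2.resize(read_camera('top')[60:270,130:450],None,fx=2.4,fy=2.4))"
```

```text
clock: 21.85
tcp_pos: [0.5732, 0.084, 0.2022]
orientation: [0.0, 0.687, 0.726, 0.0]
wrist_force: [0.0, 0.8, 0.3]
finger_gap: 0.0509
clock: 22.85
tcp_pos: [0.5801, -0.0464, 0.3229]
orientation: [0.001, 0.687, 0.727, 0.001]
wrist_force: [1.5, 0.0, 0.0]
finger_gap: 0.0644
clk 22.85 tcp [ 0.5801 -0.0464  0.3229] grasp [ 0.5804 -0.0464  0.1679] z [ 0.002 -0.    -1.   ] head 3.3 j [-12.  21.  -5.  64.   0.  74.] F [1.5 0.  0. ] gap 0.0644
  yaw about tool z 3.3 (or -176.7)
  shift [-263.6 -120.4   17.7]
```

View pics/w10.png

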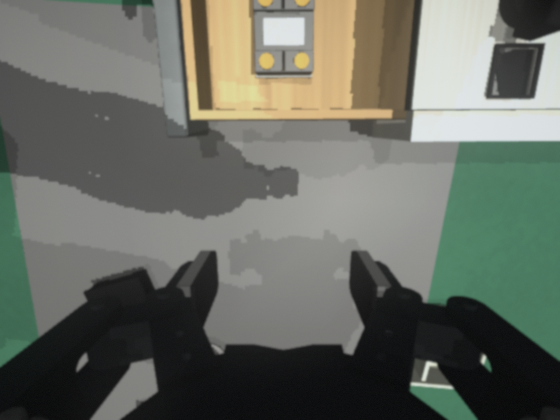

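View pics/top6.png

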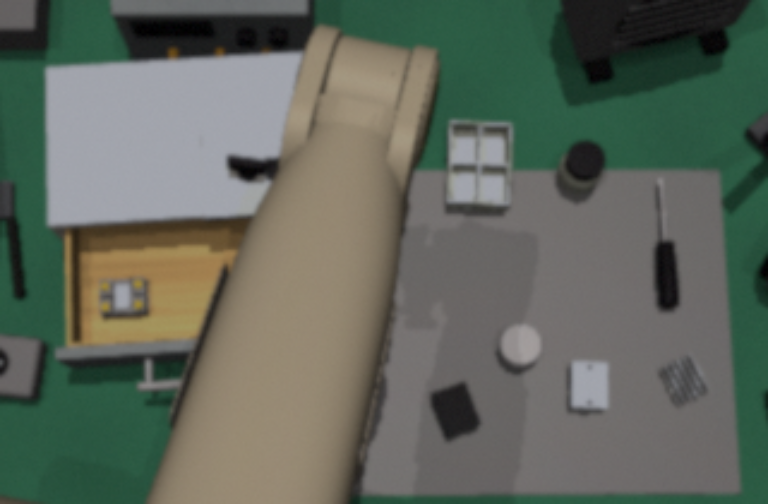

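```bash
python3 -c "
from h import *
plan([.475,-.322,.15],87.4)"
python3 -m crank '[[0,0,0,0,0,-10.5,0.8],[0,0,0,0,0,-10.5,0.8],[0,0,0,0,0,-10.5,0.8],[0,0,0,0,0,-10.5,0.8],[0,0,0,0,0,-10.5,0.8],[0,0,0,0,0,-10.5,0.8],[0,0,0,0,0,-10.5,0.8],[0,0,0,0,0,-10.5,0.8]]'
python3 -c "
from h import *
plan([.475,-.322,.15],87.4)"
```

```text
clk 22.95 tcp [ 0.5805 -0.0498  0.3226] grasp [ 0.5808 -0.05    0.1676] z [ 0.002 -0.002 -1.   ] head 2.9 j [-13.  21.  -5.  64.  -0.  74.] F [-0.6  0.2  0.5] gap 0.0640
  yaw about tool z -84.5 (or 95.5)
  shift [  93.4 -276.5   17.9]
clock: 23.95
tcp_pos: [0.5801, -0.0452, 0.3224]
orientation: [0.0, 0.022, 1.0, 0.0]
wrist_force: [0.6, 1.2, -0.4]
finger_gap: 0.0682
clk 23.95 tcp [ 0.5801 -0.0452  0.3224] grasp [ 0.5801 -0.0451  0.1674] z [ 0.001  0.    -1.   ] head 87.5 j [-12.  21.  -5.  64.   0. -10.] F [ 0.6  1.2 -0.4] gap 0.0682
  yaw about tool z 0.1 (or -179.9)
  shift [  92.5 -281.4   17.3]
```

```bash
python3 -m crank '[[15,-47,3,0,0,0,0.8],[15,-47,3,0,0,0,0.8],[15,-47,3,0,0,0,0.8],[15,-47,3,0,0,0,0.8],[15,-47,3,0,0,0,0.8],[17,-47,3,0,0,0,0.8],[0,0,0,0,0,0,0.8],[0,0,0,0,0,0,0.8]]'
python3 -c "
from h import *
plan([.475,-.322,.15],87.4)
cv2.imwrite('pics/w11.png',read_camera('wrist'))"
```

```text
clock: 24.95
tcp_pos: [0.4743, -0.3225, 0.3041]
orientation: [0.0, 0.025, 1.0, 0.0]
wrist_force: [-0.0, 1.0, -0.1]
finger_gap: 0.0684
clk 24.95 tcp [ 0.4743 -0.3225  0.3041] grasp [ 0.4743 -0.3224  0.1491] z [ 0.     0.001 -1.   ] head 87.1 j [-42.  21.  -8.  61.   0. -39.] F [-0.   1.  -0.1] gap 0.0684
  yaw about tool z -0.3 (or 179.7)
  shift [-0.7  0.4 -0.9]
```

View pics/w11.png

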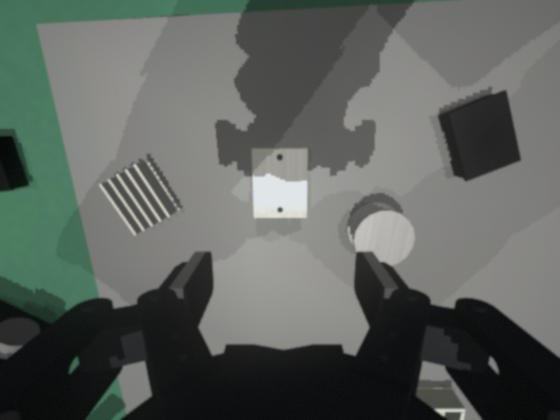

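```bash
python3 -c "
from h import *
c=calibration('wrist')
a=onz(c,279.5,157,.022);b=onz(c,280,210,.022);print((a+b)/2,np.degrees(np.arctan2(*(b-a)[[1,0]])))
e=[onz(c,*q,.022) for q in((251,149),(308,149),(308,218),(254,218))];print(np.array(e).round(4))
p=(a+b)/2
plan([p[0]+.013,p[1],.023],87.4)
print('spool',onz(c,385,238,.032))"
```

```text
[ 0.45437728 -0.32412244  0.022     ] -2.3398236354502844
[[ 0.4247 -0.3458  0.022 ]
 [ 0.4269 -0.3     0.022 ]
 [ 0.4848 -0.3015  0.022 ]
 [ 0.4826 -0.3476  0.022 ]]
clk 25.00 tcp [ 0.4745 -0.3219  0.304 ] grasp [ 0.4746 -0.3219  0.149 ] z [ 0.  0. -1.] head 87.2 j [-42.  21.  -8.  61.   0. -39.] F [-0.2  0.7 -0.4] gap 0.0681
  yaw about tool z -0.2 (or 179.8)
  shift [  7.1  -2.6 126. ]
spool [ 0.50227457 -0.23838111  0.032     ]
```

```bash
python3 -m crank '[[7,-2,30,0,0,0,0.68],[0,0,30,0,0,0,0.68],[0,0,30,0,0,0,0.68],[0,0,20,0,0,0,0.68],[0,0,16,0,0,0,0.68],[0,0,0,0,0,0,0.68],[0,0,0,0,0,0,0],[0,0,0,0,0,0,0]]' 60
python3 -m crank '[[0,0,0,0,0,0,0],[0,0,0,0,0,0,0],[0,0,0,0,0,0,0],[0,0,-20,0,0,0,0],[0,0,-40,0,0,0,0],[0,0,-40,0,0,0,0],[0,0,-50,0,0,0,0],[0,0,-20,0,0,0,0]]'
python3 -c "
from h import *
plan([.69,.24,.25],109)
cv2.imwrite('pics/w12.png',read_camera('wrist'))"
```

```text
clock: 26.0
tcp_pos: [0.4676, -0.3248, 0.1788]
orientation: [0.001, 0.025, 1.0, -0.001]
wrist_force: [0.6, 0.2, -1.5]
finger_gap: 0.0435
clock: 27.0
tcp_pos: [0.4675, -0.325, 0.3508]
orientation: [0.002, 0.025, 1.0, -0.001]
wrist_force: [0.5, 0.2, -1.8]
finger_gap: 0.0438
clk 27.00 tcp [ 0.4675 -0.325   0.3508] grasp [ 0.4679 -0.3254  0.1958] z [ 0.003 -0.003 -1.   ] head 87.1 j [-43.  18.  -4.  67.  -0. -40.] F [ 0.5  0.2 -1.8] gap 0.0438
  yaw about tool z -21.9 (or 158.1)
  shift [-394.2  462.1  -55.2]
```

View pics/w12.png

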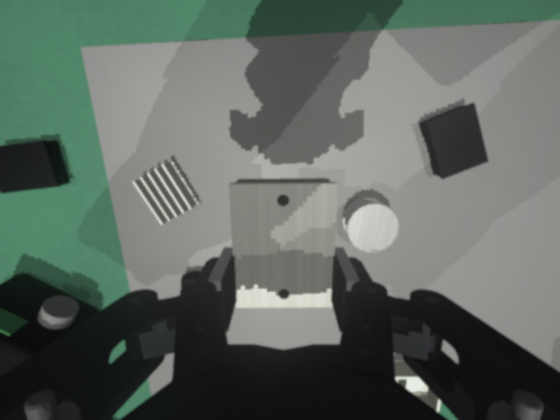

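```bash
python3 -m crank '[[0,0,-10,0,0,-10.7,0],[0,0,-10,0,0,-10.7,0],[0,0,0,0,0,0,0],[0,0,0,0,0,0,0],[0,0,0,0,0,0,0],[0,0,0,0,0,0,0],[0,0,0,0,0,0,0],[0,0,0,0,0,0,0]]' 60
python3 -c "
from h import *
plan([.544,.187,.16],109)"
```

```text
clock: 28.05
tcp_pos: [0.4672, -0.3245, 0.3677]
orientation: [0.0, -0.161, 0.987, 0.0]
wrist_force: [0.4, 0.6, -1.5]
finger_gap: 0.0435
clk 28.05 tcp [ 0.4672 -0.3245  0.3677] grasp [ 0.4672 -0.3245  0.2127] z [ 0.  0. -1.] head 108.5 j [-43.  18.  -3.  69.   0. -61.] F [ 0.4  0.6 -1.5] gap 0.0435
  yaw about tool z -0.5 (or 179.5)
  shift [-239.2  458.6   52.7]
```

```bash
python3 -m crank '[[-24,46,0,0,0,0,0],[-24,46,0,0,0,0,0],[-24,46,0,0,0,0,0],[-24,46,0,0,0,0,0],[-24,46,0,0,0,0,0],[-24,46,0,0,0,0,0],[-24,46,0,0,0,0,0],[-24,46,0,0,0,0,0]]' 
python3 -m crank '[[-24,46,0,0,0,0,0],[-23,45,0,0,0,0,0],[0,0,0,0,0,0,0],[0,0,0,0,-10.5,0,0],[0,0,0,0,-10.5,0,0],[0,0,0,0,-10.5,0,0],[0,0,0,0,0,0,0],[0,0,0,0,0,0,0]]' 
python3 -c "
from h import *
plan([.544,.187,.16],109)
cv2.imwrite('pics/s2.png',read_camera('side'))"
```

```text
clock: 29.05
tcp_pos: [0.5322, 0.0872, 0.368]
orientation: [0.0, -0.161, 0.987, -0.0]
wrist_force: [0.8, -1.1, -0.3]
finger_gap: 0.0437
clock: 30.05
tcp_pos: [0.5476, 0.186, 0.3681]
orientation: [0.266, -0.155, 0.95, 0.043]
wrist_force: [0.1, -0.5, -0.6]
finger_gap: 0.0434
clk 30.05 tcp [0.5476 0.186  0.3681] grasp [0.6239 0.2116 0.2357] z [ 0.492  0.165 -0.855] head 108.5 j [ 10.   6. -24.  30.   4.  -7.] F [ 0.1 -0.5 -0.6] gap 0.0434
  yaw about tool z -0.5 (or 179.5)
  shift [110.7   3.   21.3]
```

View pics/s2.png

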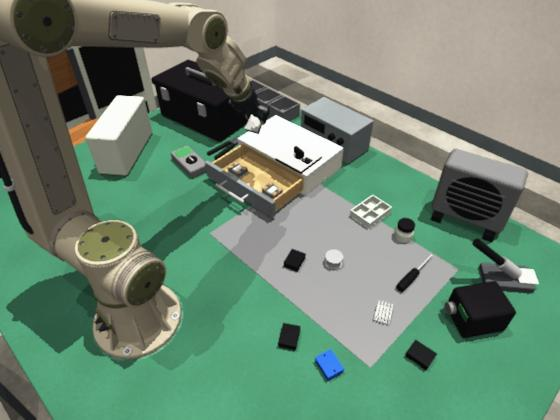

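```bash
python3 -m crank '[[0,0,0,0,-10.5,0,0],[0,0,0,0,-10.5,0,0],[0,0,0,0,-10.5,0,0],[0,0,0,0,-10.5,0,0],[0,0,0,0,-4,0,0],[0,0,0,0,0,0,0],[0,0,0,0,0,0,0],[0,0,0,0,0,0,0]]' 
python3 -c "
from h import *
plan()
p,r=Rt();print(r.as_matrix().round(3))
cv2.imwrite('pics/s2.png',read_camera('side')[60:270,150:400])
t=np.array([.690,.237,.16]);print(r.inv().apply(t-(p+r.apply([0,0,.155])))*1000)
cv2.imwrite('pics/w13.png',read_camera('wrist'))"
```

```text
clock: 31.1
tcp_pos: [0.5502, 0.187, 0.3673]
orientation: [0.596, -0.128, 0.786, 0.097]
wrist_force: [0.3, -0.4, -1.4]
finger_gap: 0.0434
clk 31.10 tcp [0.5502 0.187  0.3673] grasp [0.6917 0.2344 0.3255] z [ 0.913  0.306 -0.27 ] head 108.5 j [  9.   5. -51. -40.   9.  -3.] F [ 0.3 -0.4 -1.4] gap 0.0434
[[-0.256 -0.317  0.913]
 [-0.086  0.948  0.306]
 [-0.963  0.    -0.27 ]]
[159.59863136   2.94369969  43.9101722 ]
```

View pics/w13.png

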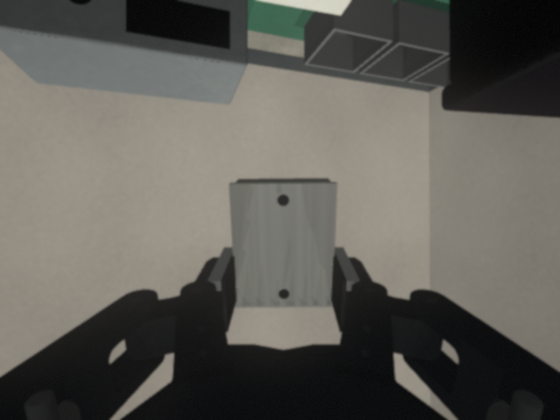

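```bash
python3 -m crank '[[25,0,7,0,0,0,0],[25,0,7,0,0,0,0],[25,0,7,0,0,0,0],[25,1,7,0,0,0,0],[25,1,7,0,0,0,0],[25,1,7,0,0,0,0],[0,0,0,0,0,0,0],[0,0,0,0,0,0,0]]' 
python3 -c "
from h import *
plan()
p,r=Rt();
t=np.array([.690,.237,.145]);print(r.inv().apply(t-(p+r.apply([0,0,.155])))*1000)
cv2.imwrite('pics/s3.png',cv2.resize(read_camera('side')[80:220,190:390],None,fx=4,fy=4))"
```

```text
clock: 32.2
tcp_pos: [0.5538, 0.1916, 0.213]
orientation: [0.596, -0.128, 0.787, 0.097]
wrist_force: [0.3, -0.5, -1.1]
finger_gap: 0.0438
clk 32.20 tcp [0.5538 0.1916 0.213 ] grasp [0.6952 0.239  0.171 ] z [ 0.913  0.306 -0.271] head 108.5 j [  9.  28. -59. -71.   9.  -3.] F [ 0.3 -0.5 -1.1] gap 0.0438
[26.51406163 -0.24222939  1.63401157]
```

View pics/s3.png

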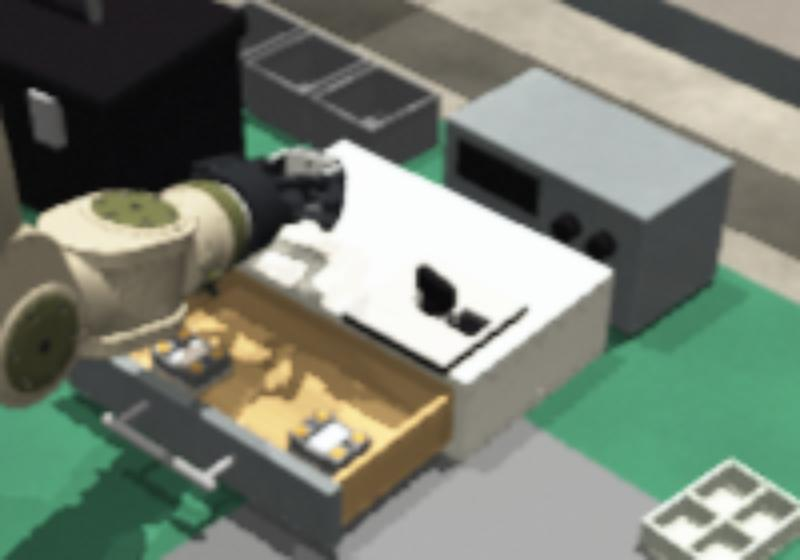

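```bash
python3 -m crank '[[-4,0,15,0,0,0,0],[-4,0,15,0,0,0,0],[-4,0,15,0,0,0,0],[8,0,2,0,0,0,0],[8,0,2,0,0,0,0],[8,0,2,0,0,0,0],[0,0,0,0,0,0,0],[0,0,0,0,0,0,0]]' 
python3 -c "
from h import *
plan()
p,r=Rt();
t=np.array([.735,.253,.145]);print(r.inv().apply(t-(p+r.apply([0,0,.155])))*1000)
cv2.imwrite('pics/s3.png',cv2.resize(read_camera('side')[80:220,190:390],None,fx=4,fy=4))"
```

```text
clock: 33.25
tcp_pos: [0.5966, 0.206, 0.1863]
orientation: [0.595, -0.128, 0.787, 0.097]
wrist_force: [-0.3, -0.1, -1.7]
finger_gap: 0.0434
clk 33.25 tcp [0.5966 0.206  0.1863] grasp [0.738  0.2534 0.1441] z [ 0.912  0.306 -0.273] head 108.5 j [ 10.  34. -53. -70.   8.  -2.] F [-0.3 -0.1 -1.7] gap 0.0434
[-0.09042644  0.61844809 -3.141442  ]
```

View pics/s3.png

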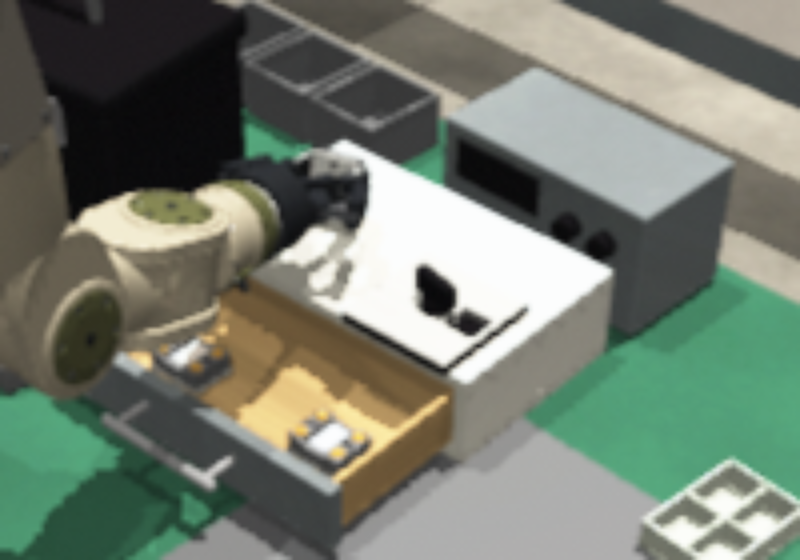

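```bash
python3 -m crank '[[3,0,1,0,0,0,0],[3,0,1,0,0,0,0],[2,0,0,0,0,0,0],[0,0,0,0,0,0,0],[0,0,0,0,0,0,0],[0,0,0,0,0,0,0],[0,0,0,0,0,0,0],[0,0,0,0,0,0,0]]' 
python3 -c "
from h import *
plan()"
```

```text
clock: 34.3
tcp_pos: [0.5972, 0.2062, 0.1797]
orientation: [0.597, -0.128, 0.786, 0.097]
wrist_force: [-1.7, -0.7, 4.8]
finger_gap: 0.044
clk 34.30 tcp [0.5972 0.2062 0.1797] grasp [0.7387 0.2536 0.138 ] z [ 0.913  0.306 -0.269] head 108.5 j [ 10.  35. -53. -72.   8.  -2.] F [-1.7 -0.7  4.8] gap 0.0440
```

```bash
python3 -m crank '[[-6,0,-1,0,0,0,0],[0,0,0,0,0,0,0],[10,0,1,0,-4,0,0],[11,0,1,0,-4,0,0],[0,0,0,0,0,0,0],[0,0,0,0,0,0,0],[0,0,0,0,0,0,0],[0,0,0,0,0,0,0]]' 
python3 -c "
from h import *
plan()"
```

```text
clock: 35.3
tcp_pos: [0.5946, 0.2053, 0.1648]
orientation: [0.649, -0.121, 0.743, 0.106]
wrist_force: [-0.7, -0.1, -0.1]
finger_gap: 0.0438
clk 35.30 tcp [0.5946 0.2053 0.1648] grasp [0.7402 0.2541 0.144 ] z [ 0.94   0.315 -0.134] head 108.5 j [ 10.  43. -54. -89.   8.  -1.] F [-0.7 -0.1 -0.1] gap 0.0438
```

```bash
python3 -m crank '[[4,0,0,0,0,0,0],[4,0,1,0,0,0,0],[2,0,0,0,0,0,0],[0,0,0,0,0,0,0],[0,0,0,0,0,0,0],[0,0,0,0,0,0,0],[0,0,0,0,0,0,0],[0,0,0,0,0,0,0]]' 
python3 -c "
from h import *
plan()"
```

```text
clock: 36.3
tcp_pos: [0.5949, 0.2054, 0.1559]
orientation: [0.651, -0.121, 0.741, 0.106]
wrist_force: [-2.4, -0.8, 6.4]
finger_gap: 0.0437
clk 36.30 tcp [0.5949 0.2054 0.1559] grasp [0.7407 0.2542 0.136 ] z [ 0.94   0.315 -0.129] head 108.5 j [ 10.  44. -54. -91.   8.  -1.] F [-2.4 -0.8  6.4] gap 0.0437
```

```bash
python3 -m crank '[[0,0,0,0,0,0,0.55],[0,0,0,0,0,0,0.58],[0,0,0,0,0,0,0.62],[0,0,0,0,0,0,0.7],[0,0,0,0,0,0,0.75],[0,0,-20,0,0,0,0.75],[0,0,-30,0,0,0,0.75],[0,0,-40,0,0,0,0.75]]' 
python3 -c "
from h import *
plan()
cv2.imwrite('pics/w14.png',read_camera('wrist'))
cv2.imwrite('pics/s4.png',cv2.resize(read_camera('side')[80:220,190:390],None,fx=4,fy=4))"
```

```text
clock: 37.3
tcp_pos: [0.5623, 0.1953, 0.1599]
orientation: [0.648, -0.121, 0.744, 0.105]
wrist_force: [-1.0, 0.1, -0.3]
finger_gap: 0.0638
clk 37.30 tcp [0.5623 0.1953 0.1599] grasp [0.7079 0.2439 0.1387] z [ 0.94   0.314 -0.137] head 108.5 j [ 10.  44. -59. -94.   9.  -1.] F [-1.   0.1 -0.3] gap 0.0638
```

View pics/w14.png

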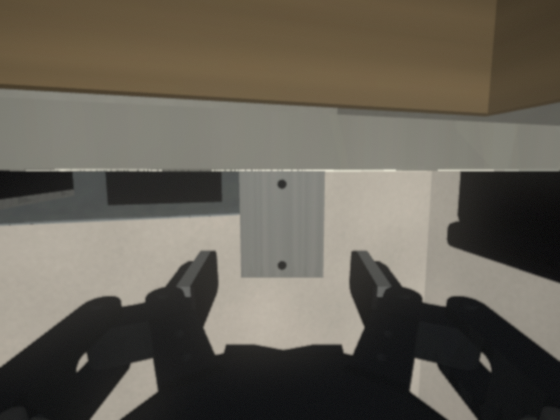

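View pics/s4.png

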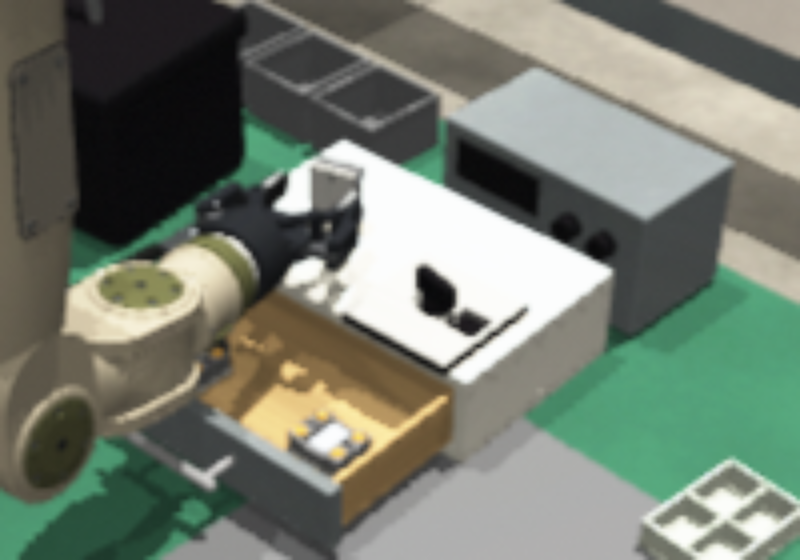

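```bash
python3 -m crank '[[-20,0,-3,0,0,0,0.75],[-25,0,-3,0,0,0,0.75],[-30,0,-4,0,0,0,0.75],[-30,0,-4,0,0,0,0.75],[-20,0,0,0,5,0,0.75],[0,0,0,0,10.5,0,0.75],[0,0,0,0,10.5,0,0.75],[0,0,0,0,10.5,0,0.75]]' 
python3 -m crank '[[0,0,0,0,10.5,0,0.75],[0,0,0,0,10.5,0,0.75],[0,0,0,0,10.5,0,0.75],[0,0,0,0,10.5,0,0.75],[0,0,0,0,4,0,0.75],[0,0,0,0,0,0,0.75],[0,0,0,0,0,0,0.75],[0,0,0,0,0,0,0.75]]' 
python3 -c "
from h import *
plan([.735,.256,.22],109)
cv2.imwrite('pics/w15.png',read_camera('wrist'))
cv2.imwrite('pics/s5.png',cv2.resize(read_camera('side')[80:220,190:390],None,fx=4,fy=4));cv2.imwrite('pics/top7.png',read_camera('top'))"
```

```text
clock: 38.4
tcp_pos: [0.5691, 0.1975, 0.2834]
orientation: [0.425, -0.144, 0.891, 0.069]
wrist_force: [1.8, 0.5, 0.1]
finger_gap: 0.0639
clock: 39.4
tcp_pos: [0.5702, 0.1976, 0.2827]
orientation: [0.055, -0.16, 0.986, 0.009]
wrist_force: [1.2, -0.5, -0.2]
finger_gap: 0.064
clk 39.40 tcp [0.5702 0.1976 0.2827] grasp [0.5865 0.2032 0.1287] z [ 0.105  0.036 -0.994] head 108.4 j [ 11.  22. -10.  52.   1.  -7.] F [ 1.2 -0.5 -0.2] gap 0.0640
  yaw about tool z -0.6 (or 179.4)
  shift [-166.8    1.6  -73.2]
```

View pics/w15.png

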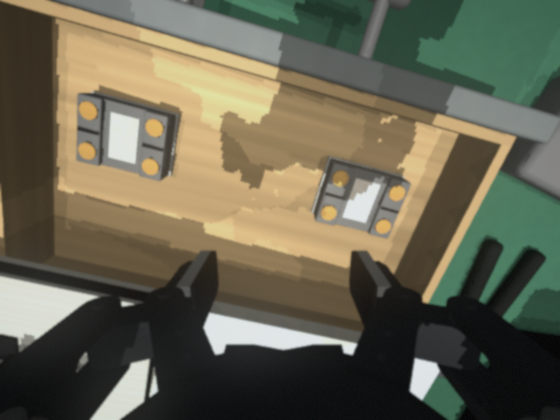

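View pics/s5.png

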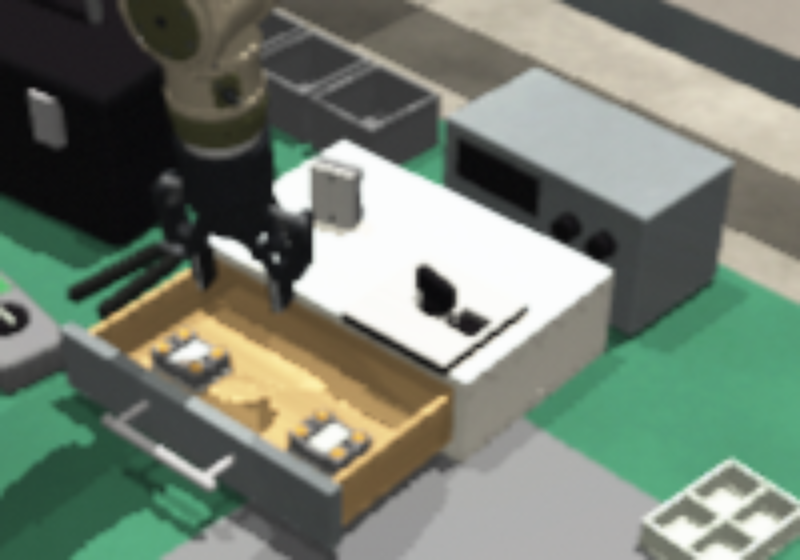

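Run:
```python
import cv2
t=cv2.imread("pics/top7.png");cv2.imwrite("pics/t8.png",cv2.resize(t[75:155,140:240],None,fx=8,fy=7,interpolation=cv2.INTER_CUBIC))
s=cv2.imread("pics/s5.png");cv2.imwrite("pics/s6.png",cv2.resize(s[120:260,260:410],None,fx=4,fy=4,interpolation=cv2.INTER_CUBIC))
```

```text
(no output)
```

View pics/t8.png

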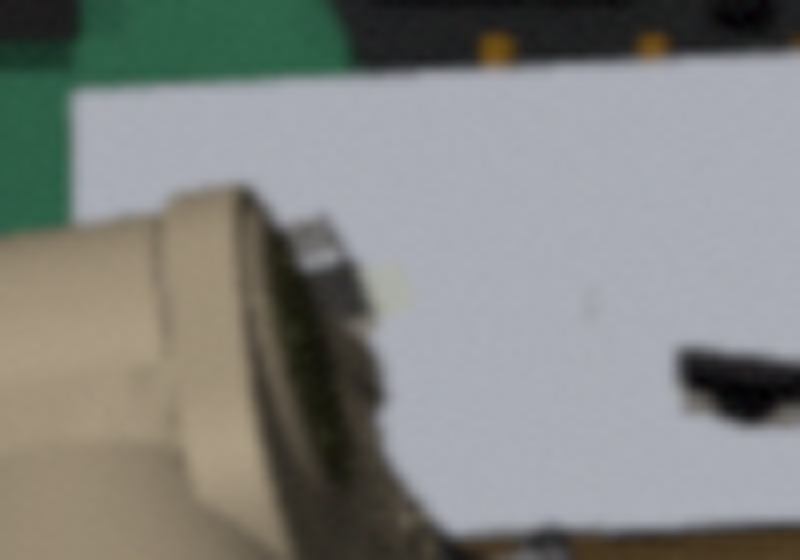

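View pics/s6.png

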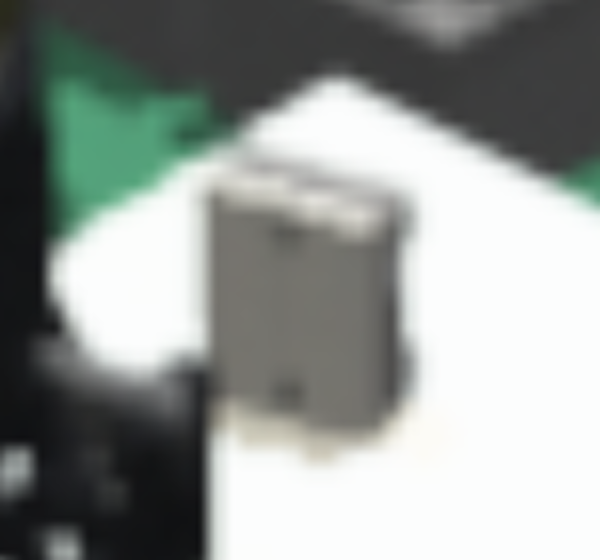

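```bash
python3 -c "
from h import *
c=calibration('side')
for u,v,z in((268.1,121.9,.148),(279.1,124.7,.148),(279.1,137.2,.09),(268.3,135.6,.09)): print(onz(c,u,v,z).round(4))
c=calibration('top')
print(onz(c,140+300/8,75+225/7,.148),onz(c,140+330/8,75+262/7,.148),onz(c,140+375/8,75+322/7,.148))"
```

```text
[0.7241 0.2622 0.148 ]
[0.7389 0.2221 0.148 ]
[0.7442 0.228  0.09  ]
[0.7237 0.2628 0.09  ]
[0.75692112 0.2441326  0.148     ] [0.74113716 0.23299219 0.148     ] [0.71569518 0.21630678 0.148     ]
```

```bash
python3 -m crank '[[0,0,-20,0,-10,0,0.75],[0,0,-20,0,-10,0,0.75],[0,0,0,0,0,0,0.75],[0,0,0,0,0,0,0.75],[0,0,0,0,0,0,0.75],[0,0,0,0,0,0,0.75],[0,0,0,0,0,0,0.75],[0,0,0,0,0,0,0.75]]' 
python3 -c "
from h import *
plan()
p,r=Rt();
t=np.array([.70,.235,.215]);print(r.inv().apply(t-(p+r.apply([0,0,.155])))*1000)
cv2.imwrite('pics/w16.png',read_camera('wrist'))"
```

```text
clock: 40.55
tcp_pos: [0.5634, 0.1953, 0.3216]
orientation: [0.225, -0.156, 0.961, 0.037]
wrist_force: [-1.3, 0.0, -0.4]
finger_gap: 0.0644
clk 40.55 tcp [0.5634 0.1953 0.3216] grasp [0.6286 0.217  0.1827] z [ 0.42   0.14  -0.896] head 108.4 j [ 11.  11. -22.  30.   3.  -7.] F [-1.3  0.  -0.4] gap 0.0644
[-80.13684202  -5.44215326   3.56386686]
```

View pics/w16.png

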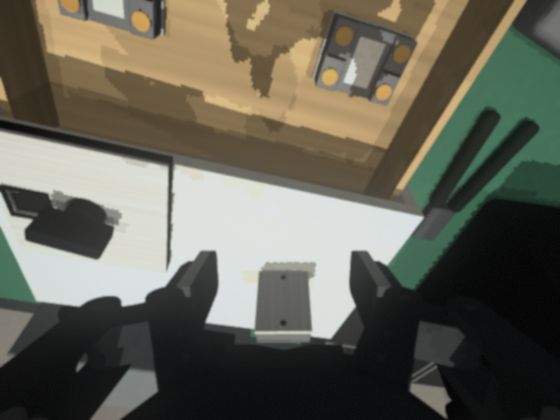

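```bash
python3 -c "
from h import *
c=calibration('wrist')
for u,v,z in((256,331,.148),(310,331,.148),(259,268,.09),(308,268,.09)): print(onz(c,u,v,z).round(4))
"
```

```text
[0.7447 0.233  0.148 ]
[0.7314 0.273  0.148 ]
[0.741  0.2309 0.09  ]
[0.7269 0.2733 0.09  ]
```

```bash
python3 -c "
from h import *
p,r=Rt();g=p+r.apply([0,0,.155])
t=np.array([.745,.2555,.133]);print(r.inv().apply(t-g)*1000)"
```

```text
[-87.88576177  -0.24823338  98.92240781]
```

```bash
python3 -m crank '[[-30,0,0,0,0,0,0.75],[-30,0,0,0,0,0,0.75],[-28,0,0,0,0,0,0.75],[0,0,20,0,0,0,0.75],[0,0,20,0,0,0,0.75],[0,0,20,0,0,0,0.75],[0,0,0,0,0,0,0.75],[0,0,0,0,0,0,0.75]]' 
python3 -c "
from h import *
plan()
p,r=Rt();g=p+r.apply([0,0,.155])
t=np.array([.745,.2555,.133]);print(r.inv().apply(t-g)*1000)
cv2.imwrite('pics/w17.png',read_camera('wrist'))
cv2.imwrite('pics/s7.png',cv2.resize(read_camera('side')[80:220,190:390],None,fx=4,fy=4))"
```

```text
clock: 41.6
tcp_pos: [0.6632, 0.2285, 0.3069]
orientation: [0.225, -0.156, 0.961, 0.037]
wrist_force: [0.8, 0.2, 1.1]
finger_gap: 0.0643
clk 41.60 tcp [0.6632 0.2285 0.3069] grasp [0.7284 0.2503 0.1679] z [ 0.42   0.14  -0.896] head 108.4 j [12. 23. -9. 33.  3. -6.] F [0.8 0.2 1.1] gap 0.0643
[-0.14526035 -0.31351563 39.01998248]
```

View pics/w17.png

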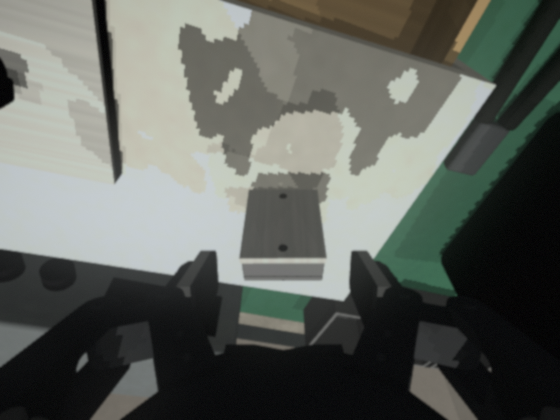

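View pics/s7.png

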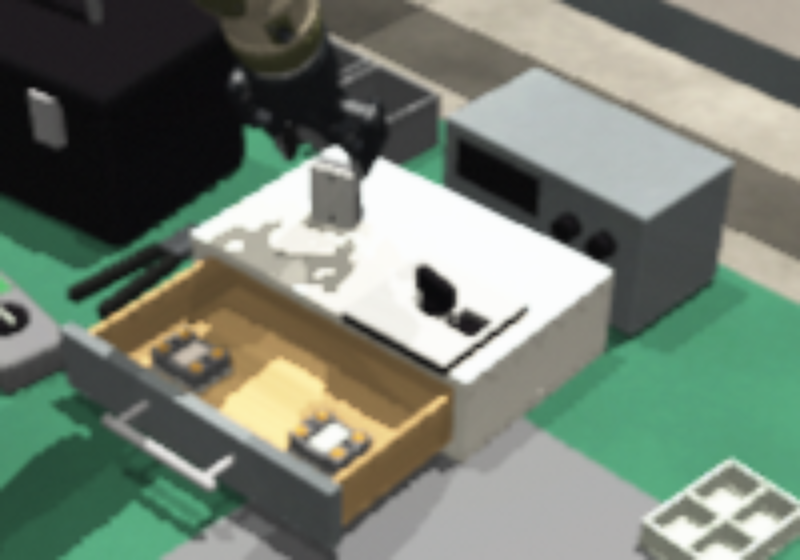

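```bash
python3 -m crank '[[0,0,20,0,0,0,0.75],[0,0,18,0,0,0,0.75],[0,0,0,0,0,0,0.75],[0,0,0,0,0,0,0],[0,0,0,0,0,0,0],[0,0,0,0,0,0,0],[0,0,0,0,0,0,0],[0,0,0,0,0,0,0]]' 60
python3 -m crank '[[0,0,-30,0,0,0,0],[0,0,-40,0,0,0,0],[10,0,-40,0,0,0,0],[30,0,0,0,0,0,0],[30,0,0,0,0,0,0],[0,0,0,0,0,0,0],[0,0,0,0,0,0,0],[0,0,0,0,0,0,0]]' 60
python3 -c "
from h import *
plan()
cv2.imwrite('pics/w18.png',read_camera('wrist'))
cv2.imwrite('pics/s8.png',cv2.resize(read_camera('side')[60:220,190:390],None,fx=4,fy=3.5))"
```

```text
clock: 42.7
tcp_pos: [0.6793, 0.2339, 0.2732]
orientation: [0.225, -0.156, 0.961, 0.037]
wrist_force: [-1.2, 0.5, -1.5]
finger_gap: 0.0443
clock: 43.7
tcp_pos: [0.5747, 0.1988, 0.3416]
orientation: [0.226, -0.156, 0.961, 0.037]
wrist_force: [0.7, -0.4, -1.1]
finger_gap: 0.0438
clk 43.70 tcp [0.5747 0.1988 0.3416] grasp [0.6402 0.2207 0.2028] z [ 0.423  0.141 -0.895] head 108.4 j [ 11.  11. -19.  33.   3.  -7.] F [ 0.7 -0.4 -1.1] gap 0.0438
```

View pics/w18.png

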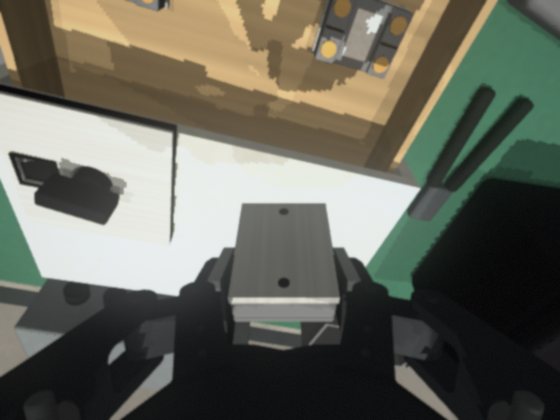

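View pics/s8.png

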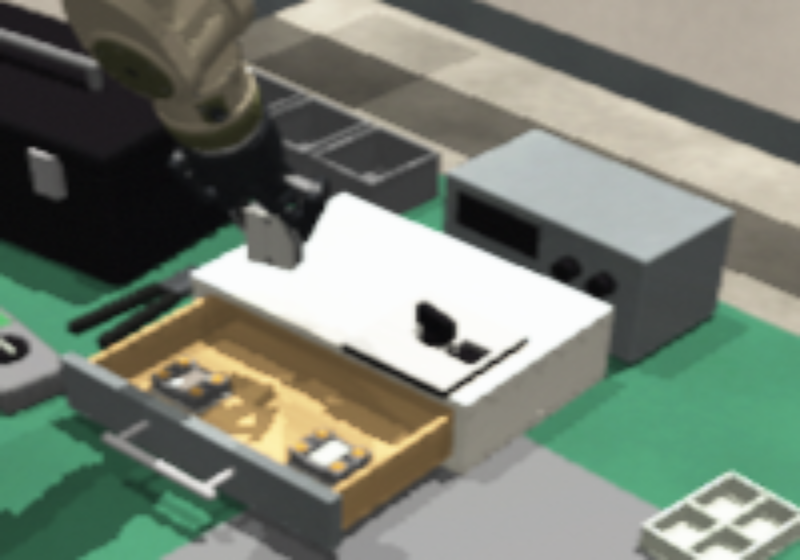

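```bash
python3 -m crank '[[0,0,0,0,-9,0,0],[0,0,0,0,-9,0,0],[0,0,0,0,-9,0,0],[0,0,0,0,-9,0,0],[0,0,0,0,-9,0,0],[0,0,0,0,0,0,0],[0,0,0,0,0,0,0],[0,0,0,0,0,0,0]]' 60
python3 -c "
from h import *
plan()
p,r=Rt();g=p+r.apply([0,0,.155]);print(np.hypot(*g[:2]))
t=np.array([.765*.948,.765*.318,.142]);print(r.inv().apply(t-g)*1000)
cv2.imwrite('pics/w19.png',read_camera('wrist'))"
```

```text
clock: 44.8
tcp_pos: [0.5744, 0.1988, 0.3413]
orientation: [0.573, -0.13, 0.804, 0.093]
wrist_force: [1.0, 0.1, -0.2]
finger_gap: 0.044
clk 44.80 tcp [0.5744 0.1988 0.3413] grasp [0.7134 0.2451 0.2908] z [ 0.897  0.299 -0.326] head 108.4 j [ 10.   9. -48. -38.   8.  -3.] F [ 1.   0.1 -0.2] gap 0.0440
0.7543661890969652
[137.26663068  -5.55657301  58.4878818 ]
```

View pics/w19.png

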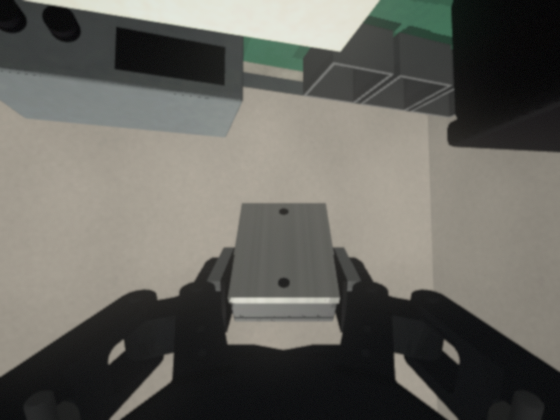

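```bash
python3 -m crank '[[20,0,14,0,0,0,0],[24,0,12,0,0,0,0],[24,0,12,0,0,0,0],[24,0,10,0,0,0,0],[24,0,6,0,0,0,0],[21,0,4,0,0,0,0],[0,0,0,0,0,0,0],[0,0,0,0,0,0,0]]' 60
python3 -c "
from h import *
plan()
cv2.imwrite('pics/s9.png',cv2.resize(read_camera('side')[80:220,190:390],None,fx=4,fy=4))"
```

```text
clock: 45.85
tcp_pos: [0.5844, 0.2022, 0.1932]
orientation: [0.574, -0.13, 0.803, 0.093]
wrist_force: [0.6, -0.6, -0.3]
finger_gap: 0.0439
clk 45.85 tcp [0.5844 0.2022 0.1932] grasp [0.7236 0.2485 0.1431] z [ 0.898  0.299 -0.323] head 108.4 j [ 10.  30. -54. -65.   8.  -3.] F [ 0.6 -0.6 -0.3] gap 0.0439
```

View pics/s9.png

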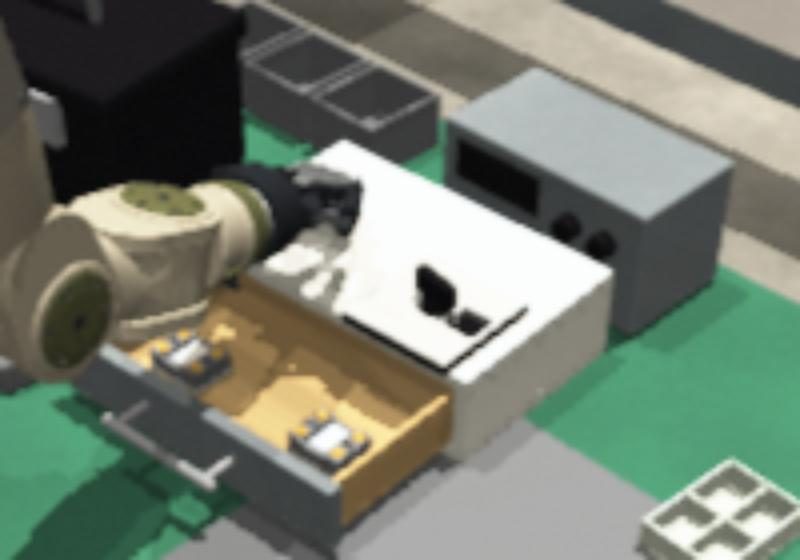

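Lower to contact in small steps.

```bash
python3 -m crank '[[4,0,1,0,0,0,0],[4,0,1,0,0,0,0],[2,0,1,0,0,0,0],[0,0,0,0,0,0,0],[0,0,0,0,0,0,0],[0,0,0,0,0,0,0],[0,0,0,0,0,0,0],[0,0,0,0,0,0,0]]' 60
python3 -c "
from h import *
plan()"
```

```text
clock: 46.9
tcp_pos: [0.5832, 0.2019, 0.1818]
orientation: [0.574, -0.13, 0.803, 0.093]
wrist_force: [0.4, -0.4, -0.5]
finger_gap: 0.044
clk 46.90 tcp [0.5832 0.2019 0.1818] grasp [0.7223 0.2482 0.1314] z [ 0.897  0.299 -0.325] head 108.4 j [ 10.  32. -54. -67.   8.  -3.] F [ 0.4 -0.4 -0.5] gap 0.0440
```

```bash
python3 -m crank '[[3,0,1,0,0,0,0],[2,0,0,0,0,0,0],[0,0,0,0,0,0,0],[0,0,0,0,0,0,0.52],[0,0,0,0,0,0,0.6],[0,0,0,0,0,0,0.75],[0,0,0,0,0,0,0.75],[0,0,0,0,0,0,0.75]]' 60
python3 -c "
from h import *
plan()
cv2.imwrite('pics/w20.png',read_camera('wrist'))
cv2.imwrite('pics/s9.png',cv2.resize(read_camera('side')[80:220,190:390],None,fx=4,fy=4))"
```

```text
clock: 47.9
tcp_pos: [0.5825, 0.2016, 0.1766]
orientation: [0.574, -0.13, 0.803, 0.093]
wrist_force: [-0.1, -0.7, 0.6]
finger_gap: 0.0639
clk 47.90 tcp [0.5825 0.2016 0.1766] grasp [0.7216 0.2479 0.1262] z [ 0.897  0.299 -0.325] head 108.4 j [ 10.  33. -54. -68.   8.  -3.] F [-0.1 -0.7  0.6] gap 0.0639
```

View pics/w20.png

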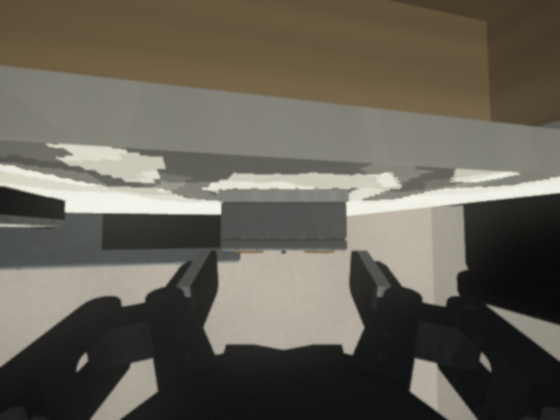

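```bash
python3 -m crank '[[-15,0,-4,0,0,0,0.75],[-30,0,-9,0,0,0,0.75],[-40,0,-12,0,0,0,0.75],[-40,0,-12,0,0,0,0.75],[0,0,0,0,10.5,0,0.75],[0,0,0,0,10.5,0,0.75],[0,0,0,0,10.5,0,0.75],[0,0,0,0,10.5,0,0.75]]' 
python3 -c "
from h import *
plan()"
python3 -m crank '[[0,0,0,0,10.5,0,0.75],[0,0,0,0,10.5,0,0.75],[0,0,0,0,0,0,0.75],[0,0,0,0,0,0,0.75],[0,0,0,0,0,0,0.75],[0,0,0,0,0,0,0.75],[0,0,0,0,0,0,0.75],[0,0,0,0,0,0,0.75]]' 
python3 -c "
from h import *
plan()
cv2.imwrite('pics/w21.png',read_camera('wrist'))
cv2.imwrite('pics/s9.png',cv2.resize(read_camera('side')[80:220,190:390],None,fx=4,fy=4))"
```

```text
clock: 49.0
tcp_pos: [0.5893, 0.2036, 0.306]
orientation: [0.28, -0.153, 0.947, 0.046]
wrist_force: [2.1, 0.8, -0.0]
finger_gap: 0.0642
clk 49.00 tcp [0.5893 0.2036 0.306 ] grasp [0.6693 0.2303 0.176 ] z [ 0.517  0.172 -0.839] head 108.4 j [ 11.  13. -25.  19.   4.  -6.] F [ 2.1  0.8 -0. ] gap 0.0642
clock: 50.0
tcp_pos: [0.5899, 0.2038, 0.3054]
orientation: [0.106, -0.159, 0.982, 0.017]
wrist_force: [-0.6, -0.7, -0.1]
finger_gap: 0.0644
clk 50.00 tcp [0.5899 0.2038 0.3054] grasp [0.6212 0.2142 0.154 ] z [ 0.202  0.068 -0.977] head 108.4 j [11. 20. -9. 48.  2. -7.] F [-0.6 -0.7 -0.1] gap 0.0644
```

View pics/w21.png

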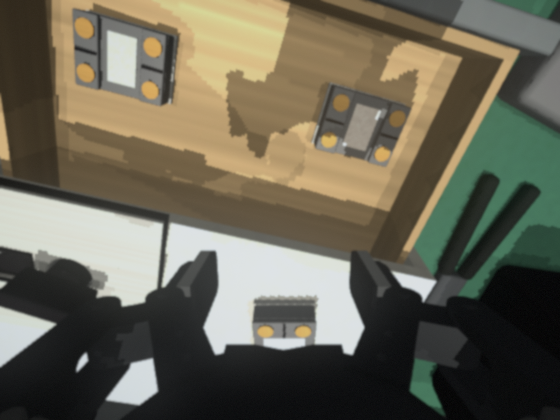

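View pics/s9.png

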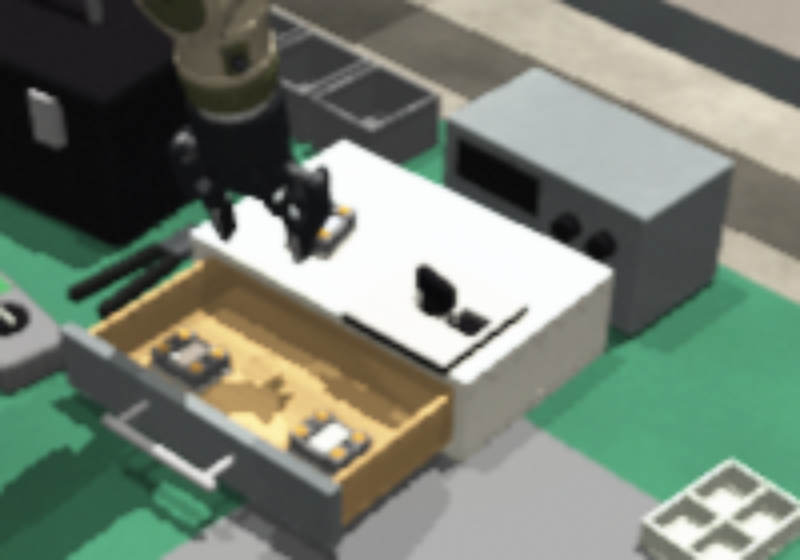

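```bash
python3 -c "
from h import *
c=calibration('wrist')
e=onz(c,284.5,321,.112);b=onz(c,284.5,302,.09);s=onz(c,284.5,331,.112)
print(e,b,s,[np.hypot(*q[:2]) for q in(e,b,s)])
a=onz(c,265,331,.112);b=onz(c,304,331,.112);print(np.degrees(np.arctan2(*(b-a)[[1,0]])))
n=np.array([.948,.318,0]);t=e+29*n*.001;t[2]=.113
p,r=Rt();g=p+r.apply([0,0,.155]);print(t,np.hypot(*t[:2]),r.inv().apply(t-g)*1000)
"
```

```text
[0.68861872 0.23714353 0.112     ] [0.69254332 0.23856634 0.09      ] [0.69767048 0.24018032 0.112     ] [np.float64(0.728308171434264), np.float64(0.7324821799225577), np.float64(0.7378554632258316)]
108.36482768595332
[0.71611072 0.24636553 0.113     ] 0.7573047832816892 [-89.11360121   0.6385622   61.24156298]
```

```bash
python3 -m crank '[[0,0,0,0,6.2,0,0.75],[0,0,0,0,6,0,0.75],[0,0,0,0,0,0,0.75],[0,0,0,0,0,0,0.75],[0,0,0,0,0,0,0.75],[0,0,0,0,0,0,0.75],[0,0,0,0,0,0,0.75],[0,0,0,0,0,0,0.75]]' 
python3 -c "
from h import *
plan([.716,.246,.150],108.4)"
```

```text
clock: 51.1
tcp_pos: [0.59, 0.2038, 0.3054]
orientation: [0.001, -0.159, 0.987, 0.0]
wrist_force: [0.4, -0.1, 0.0]
finger_gap: 0.064
clk 51.10 tcp [0.59   0.2038 0.3054] grasp [0.5901 0.2039 0.1504] z [ 0.001  0.001 -1.   ] head 108.4 j [12. 26.  0. 64.  0. -7.] F [ 0.4 -0.1  0. ] gap 0.0640
  yaw about tool z -0.0 (or 180.0)
  shift [-132.7    0.2    0.6]
```

```bash
python3 -m crank '[[-40,0,0,0,0,0,0.75],[-45,0,0,0,0,0,0.75],[-44,0,0,0,0,0,0.75],[0,0,0,0,0,0,0.75],[0,0,0,0,0,0,0.75],[0,0,0,0,0,0,0.75],[0,0,0,0,0,0,0.75],[0,0,0,0,0,0,0.75]]' 
python3 -c "
from h import *
plan([.716,.246,.113],108.4)
cv2.imwrite('pics/w22.png',read_camera('wrist'))"
```

```text
clock: 52.1
tcp_pos: [0.712, 0.2443, 0.3063]
orientation: [0.001, -0.159, 0.987, 0.0]
wrist_force: [0.6, 0.6, 0.6]
finger_gap: 0.0639
clk 52.10 tcp [0.712  0.2443 0.3063] grasp [0.7123 0.2444 0.1513] z [ 0.002  0.001 -1.   ] head 108.4 j [13. 41. 26. 75.  0. -6.] F [0.6 0.6 0.6] gap 0.0639
  yaw about tool z -0.0 (or 180.0)
  shift [-4.   0.3 38.3]
```

View pics/w22.png

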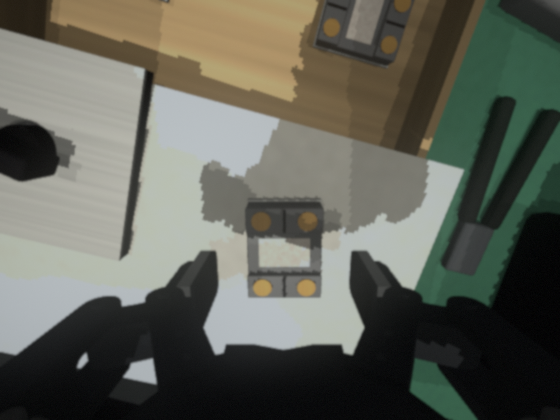

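```bash
python3 -m crank '[[-4,0,14,0,0,0,0.75],[0,0,14,0,0,0,0.75],[0,0,10,0,0,0,0.75],[0,0,0,0,0,0,0.75],[0,0,0,0,0,0,0],[0,0,0,0,0,0,0],[0,0,0,0,0,0,0],[0,0,0,0,0,0,0]]' 50
python3 -m crank '[[0,0,-20,0,0,0,0],[0,0,-30,0,0,0,0],[0,0,-30,0,0,0,0],[30,0,0,0,0,10.5,0],[30,0,0,0,0,10.5,0],[30,0,0,0,0,10.5,0],[0,0,0,0,0,0,0],[0,0,0,0,0,0,0]]' 60
python3 -c "
from h import *
plan([.568,.169,.15],3.1)
cv2.imwrite('pics/w23.png',read_camera('wrist'))"
```

```text
clock: 53.15
tcp_pos: [0.7164, 0.2457, 0.2679]
orientation: [0.001, -0.159, 0.987, 0.0]
wrist_force: [0.4, -1.2, 1.7]
finger_gap: 0.0438
clock: 54.15
tcp_pos: [0.6285, 0.2335, 0.3476]
orientation: [0.001, 0.114, 0.994, 0.001]
wrist_force: [0.2, -0.2, -0.4]
finger_gap: 0.0432
clk 54.15 tcp [0.6285 0.2335 0.3476] grasp [0.6288 0.2337 0.1926] z [ 0.002  0.001 -1.   ] head 76.9 j [14. 30. 13. 73.  0. 27.] F [ 0.2 -0.2 -0.4] gap 0.0432
  yaw about tool z 73.8 (or -106.2)
  shift [-61.3 -64.2  42.4]
```

View pics/w23.png

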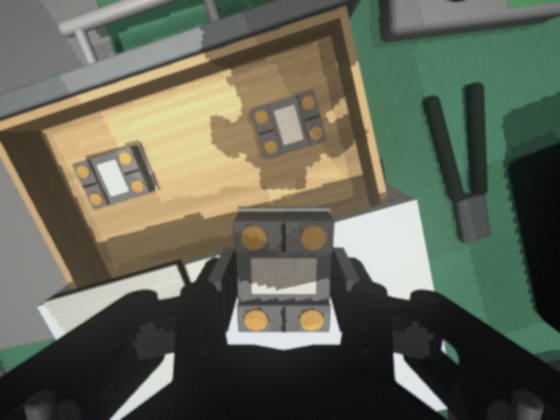

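```bash
python3 -m crank '[[0,0,0,0,0,10.5,0],[0,0,0,0,0,10.5,0],[0,0,0,0,0,10.5,0],[0,0,0,0,0,10.5,0],[0,0,0,0,0,10.5,0],[0,0,0,0,0,10.5,0],[0,0,0,0,0,10.5,0],[0,0,0,0,0,0,0]]' 
python3 -c "
from h import *
plan([.568,.169,.12],3.1)"
```

```text
clock: 55.2
tcp_pos: [0.629, 0.2333, 0.3469]
orientation: [0.0, 0.685, 0.728, 0.001]
wrist_force: [-0.5, -0.0, -0.7]
finger_gap: 0.0437
clk 55.20 tcp [0.629  0.2333 0.3469] grasp [0.6291 0.2335 0.1919] z [ 0.001  0.001 -1.   ] head 3.5 j [ 13.  30.  13.  73.   0. 100.] F [-0.5 -0.  -0.7] gap 0.0437
  yaw about tool z 0.4 (or -179.6)
  shift [-61.1 -64.6  71.8]
```

```bash
python3 -m crank '[[-30,-32,0,0,0,0,0],[-31,-33,0,0,0,0,0],[0,0,20,0,0,0,0],[0,0,25,0,0,0,0],[0,0,20,0,0,0,0],[0,0,0,0,0,0,0],[0,0,0,0,0,0,0],[0,0,0,0,0,0,0]]' 
python3 -c "
from h import *
plan([.568,.169,.045],3.1)
cv2.imwrite('pics/w24.png',read_camera('wrist'))"
```

```text
clock: 56.2
tcp_pos: [0.5674, 0.1689, 0.2833]
orientation: [0.001, 0.686, 0.728, 0.001]
wrist_force: [0.0, 0.6, -1.4]
finger_gap: 0.0436
clk 56.20 tcp [0.5674 0.1689 0.2833] grasp [0.5679 0.1691 0.1283] z [ 0.003  0.001 -1.   ] head 3.4 j [ 9. 23. -7. 59.  0. 95.] F [ 0.   0.6 -1.4] gap 0.0436
  yaw about tool z 0.3 (or -179.7)
  shift [-0.2 -0.1 83.3]
```

View pics/w24.png

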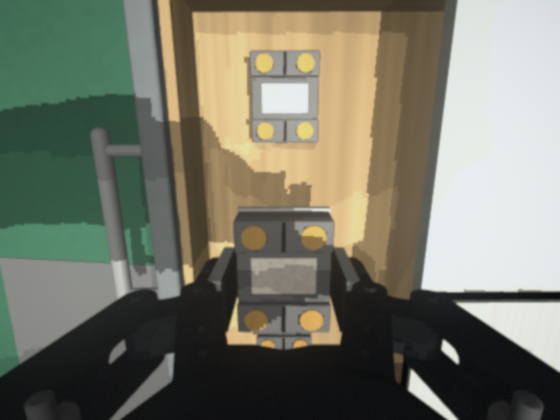

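```bash
python3 -m crank '[[0,0,25,0,0,0,0],[0,0,25,0,0,0,0],[0,0,18,0,0,0,0],[0,0,11,0,0,0,0],[0,0,4,0,0,0,0],[0,0,0,0,0,0,0],[0,0,0,0,0,0,0.2],[0,0,0,0,0,0,0.6]]'
python3 -m crank '[[0,0,0,0,0,0,0.75],[0,0,-10,0,0,0,0.75],[0,0,-30,0,0,0,0.75],[0,0,-40,0,0,0,0.75],[0,0,-40,0,0,0,0.75],[-40,0,-20,0,0,0,0.75],[-50,0,-20,0,0,0,0.75],[-50,0,0,0,0,0,0.75]]'
python3 -c "
from h import *
plan()
cv2.imwrite('pics/w25.png',read_camera('wrist'))
cv2.imwrite('pics/s10.png',cv2.resize(read_camera('side')[80:220,190:390],None,fx=4,fy=4))"
```

```text
clock: 57.25
tcp_pos: [0.5671, 0.1689, 0.1997]
orientation: [0.0, 0.686, 0.728, 0.001]
wrist_force: [0.2, -0.3, -0.1]
finger_gap: 0.0508
clock: 58.25
tcp_pos: [0.5754, 0.0279, 0.3621]
orientation: [0.002, 0.686, 0.728, 0.002]
wrist_force: [1.1, -0.2, 0.1]
finger_gap: 0.0643
clk 58.25 tcp [0.5754 0.0279 0.3621] grasp [0.5763 0.028  0.2071] z [ 0.006  0.001 -1.   ] head 3.4 j [-5. 19. -2. 69.  0. 81.] F [ 1.1 -0.2  0.1] gap 0.0643
```

View pics/w25.png

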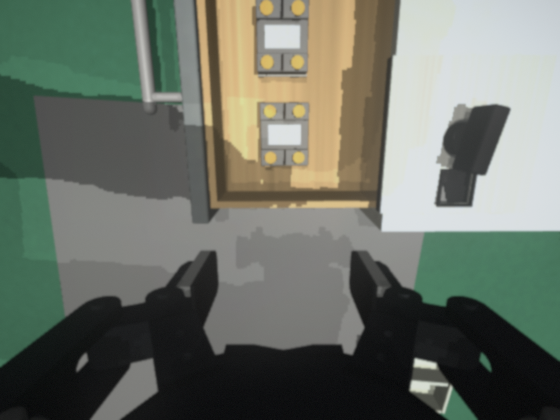

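View pics/s10.png

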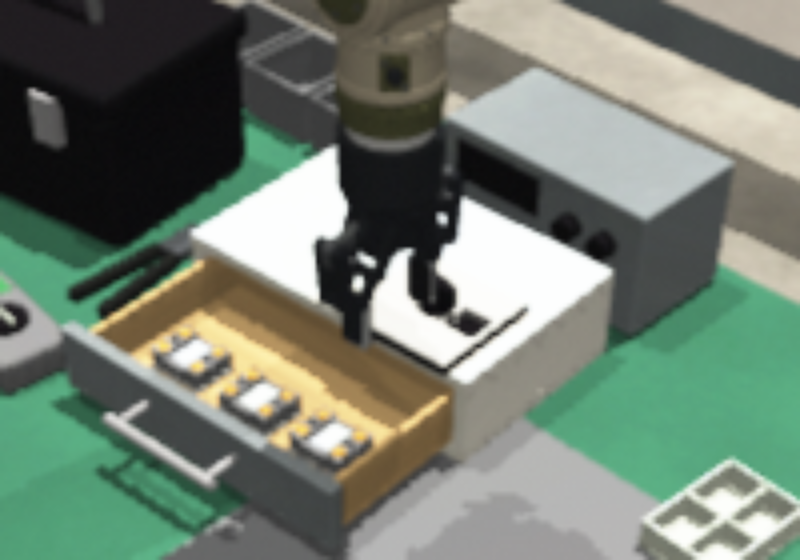

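```bash
python3 -c "
from h import *
plan([.453,.164,.15],3.1)
c=calibration('wrist');print(onz(c,149,104,.0575))"
```

```text
clk 58.35 tcp [0.5753 0.025  0.3604] grasp [0.5758 0.0249 0.2054] z [ 0.003 -0.001 -1.   ] head 3.0 j [-5. 19. -2. 69. -0. 81.] F [0.2 0.2 0.1] gap 0.0640
  yaw about tool z -0.1 (or 179.9)
  shift [ 145.6 -115.3   55. ]
[0.45940179 0.10283508 0.0575    ]
```

```bash
python3 -m crank '[[30,-28,0,0,0,0,0.35],[38,-30,0,0,0,0,0.35],[38,-30,0,0,0,0,0.35],[38,-27,20,0,0,0,0.35],[0,0,35,0,0,0,0.35],[0,0,0,0,0,0,0.35],[0,0,0,0,0,0,0.35],[0,0,0,0,0,0,0.35]]'
python3 -c "
from h import *
plan([.4545,.164,.053],3.1)
cv2.imwrite('pics/w26.png',read_camera('wrist'))"
```

```text
clock: 59.35
tcp_pos: [0.4527, 0.1659, 0.3055]
orientation: [0.001, 0.686, 0.727, 0.002]
wrist_force: [-0.2, 0.5, -0.1]
finger_gap: 0.0296
clk 59.35 tcp [0.4527 0.1659 0.3055] grasp [0.4532 0.1661 0.1505] z [ 0.003  0.001 -1.   ] head 3.3 j [ 11.  11. -21.  58.   0.  97.] F [-0.2  0.5 -0.1] gap 0.0296
  yaw about tool z 0.2 (or -179.8)
  shift [-2.3  0.8 97.5]
```

View pics/w26.png

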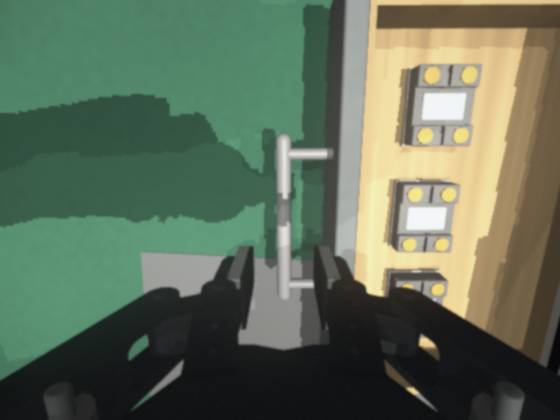

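```bash
python3 -m crank '[[0,0,30,0,0,0,0.35],[0,0,30,0,0,0,0.35],[0,0,25,0,0,0,0.35],[0,0,11,0,0,0,0.35],[0,0,0,0,0,0,0],[0,0,0,0,0,0,0],[0,0,0,0,0,0,0],[0,0,0,0,0,0,0]]' 50
python3 -m crank '[[0,6,0,0,0,0,0],[0,12,0,0,0,0,0],[0,16,0,0,0,0,0],[0,16,0,0,0,0,0],[0,16,0,0,0,0,0],[0,16,0,0,0,0,0],[0,16,0,0,0,0,0],[0,16,0,0,0,0,0]]'
python3 -m crank '[[0,10,0,0,0,0,0],[0,6,0,0,0,0,0],[0,4,0,0,0,0,0],[0,0,0,0,0,0,0],[0,0,0,0,0,0,0],[0,0,0,0,0,0,0],[0,0,0,0,0,0,0],[0,0,0,0,0,0,0]]'
python3 -c "
from h import *
plan([.588,.17,.053],3.1)
cv2.imwrite('pics/w27.png',read_camera('wrist'))"
```

```text
clock: 60.4
tcp_pos: [0.4524, 0.1661, 0.2088]
orientation: [0.001, 0.686, 0.727, 0.001]
wrist_force: [1.0, -0.6, 4.4]
finger_gap: 0.0093
clock: 61.4
tcp_pos: [0.5659, 0.1731, 0.2088]
orientation: [-0.0, 0.686, 0.728, 0.001]
wrist_force: [-1.7, -0.9, 5.9]
finger_gap: 0.0094
clock: 62.4
tcp_pos: [0.5859, 0.1743, 0.2089]
orientation: [0.0, 0.686, 0.728, 0.001]
wrist_force: [-0.2, 1.3, 5.3]
finger_gap: 0.0095
clk 62.40 tcp [0.5859 0.1743 0.2089] grasp [0.5862 0.1745 0.0539] z [ 0.002  0.002 -1.   ] head 3.4 j [  9.  29. -10.  51.   0.  96.] F [-0.2  1.3  5.3] gap 0.0095
  yaw about tool z 0.3 (or -179.7)
  shift [-4.6  1.5  0.9]
```

View pics/w27.png

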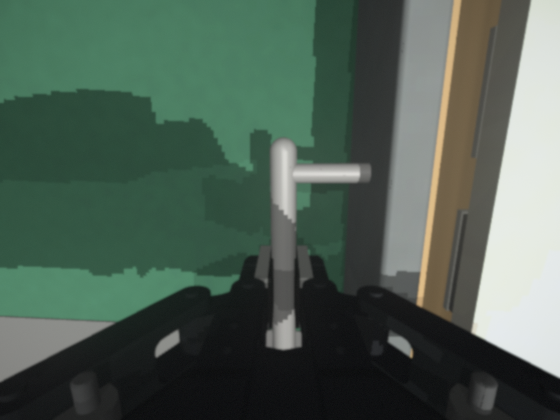

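```bash
python3 -m crank '[[0,4,0,0,0,0,0],[0,4,0,0,0,0,0],[0,3,0,0,0,0,0],[0,0,0,0,0,0,0],[0,0,0,0,0,0,0],[0,0,0,0,0,0,0],[0,0,0,0,0,0,0],[0,0,0,0,0,0,0]]'
python3 -m crank '[[0,3,0,0,0,0,0],[0,3,0,0,0,0,0],[0,0,0,0,0,0,0],[0,0,0,0,0,0,0],[0,0,0,0,0,0,0],[0,0,0,0,0,0,0],[0,0,0,0,0,0,0],[0,0,0,0,0,0,0]]'
```

```text
clock: 63.45
tcp_pos: [0.5967, 0.1749, 0.2088]
orientation: [0.0, 0.686, 0.728, 0.001]
wrist_force: [0.7, 1.2, 6.3]
finger_gap: 0.0094
clock: 64.45
tcp_pos: [0.5996, 0.1752, 0.2087]
orientation: [-0.002, 0.686, 0.728, -0.002]
wrist_force: [-11.0, 0.1, 15.0]
finger_gap: 0.0096
```

```bash
python3 -m crank '[[0,2,0,0,0,0,0],[0,1,0,0,0,0,0],[0,0,0,0,0,0,0],[0,0,0,0,0,0,0],[0,0,0,0,0,0,0],[0,0,0,0,0,0,0],[0,0,0,0,0,0,0],[0,0,0,0,0,0,0]]'
python3 -m crank '[[0,-3,0,0,0,0,0],[0,0,0,0,0,0,0.3],[0,0,0,0,0,0,0.3],[0,0,-10,0,0,0,0.3],[0,0,-30,0,0,0,0.3],[0,0,-50,0,0,0,0.3],[0,0,-50,0,0,0,0.5],[0,0,0,0,0,0,0.5]]'
python3 -c "
from h import *
plan([.70,.09,.2],3.1)
cv2.imwrite('pics/w28.png',read_camera('wrist'))
cv2.imwrite('pics/s11.png',cv2.resize(read_camera('side')[80:220,190:390],None,fx=4,fy=4))"
```

```text
clock: 65.45
tcp_pos: [0.6005, 0.1753, 0.2087]
orientation: [-0.004, 0.686, 0.728, -0.004]
wrist_force: [-17.4, -0.9, 21.4]
finger_gap: 0.0091
clock: 66.45
tcp_pos: [0.6041, 0.175, 0.3533]
orientation: [0.003, 0.686, 0.727, 0.004]
wrist_force: [-0.7, 0.2, 0.0]
finger_gap: 0.0427
clk 66.45 tcp [0.6041 0.175  0.3533] grasp [0.6057 0.1754 0.1983] z [ 0.01   0.002 -1.   ] head 3.3 j [ 9. 25.  5. 70.  0. 95.] F [-0.7  0.2  0. ] gap 0.0427
  yaw about tool z 0.2 (or -179.8)
  shift [-90.4  89.6  -1. ]
```

View pics/w28.png

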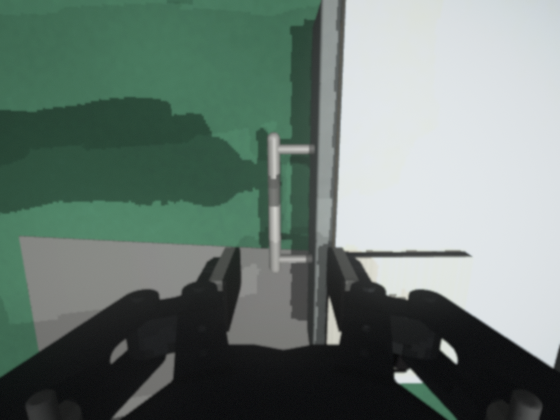

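View pics/s11.png

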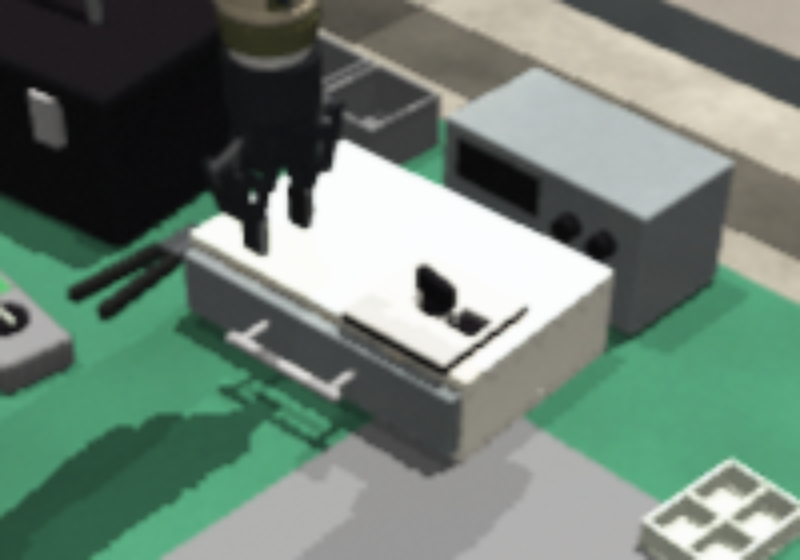

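```bash
python3 -m crank '[[-35,32,0,0,0,0,0.7],[-50,32,0,0,0,0,0.7],[-50,32,0,0,0,0,0.7],[-10,0,0,0,0,0,0.7],[0,0,0,0,0,0,0.7],[0,0,0,0,0,0,0.7],[0,0,0,0,0,0,0.7],[0,0,0,0,0,0,0.7]]'
python3 -c "
from h import *
plan([.70,.09,.2],3.1)
cv2.imwrite('pics/w29.png',read_camera('wrist'))
c=calibration('wrist');h=cv2.imread('pics/w28.png')"
```

```text
clock: 67.55
tcp_pos: [0.7064, 0.0369, 0.3486]
orientation: [0.0, 0.686, 0.728, 0.001]
wrist_force: [1.0, -0.2, -0.0]
finger_gap: 0.0599
clk 67.55 tcp [0.7064 0.0369 0.3486] grasp [0.7066 0.0371 0.1936] z [ 0.001  0.001 -1.   ] head 3.4 j [-4. 34. 20. 76.  0. 83.] F [ 1.  -0.2 -0. ] gap 0.0599
  yaw about tool z 0.3 (or -179.7)
  shift [53.2 -3.7 -6.3]
```

View pics/w29.png

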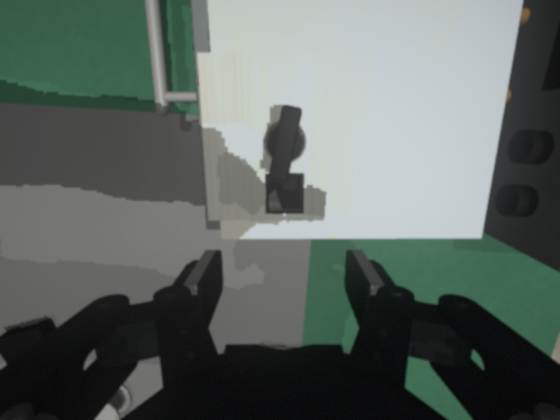

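```bash
python3 -c "
from h import *
c=calibration('wrist')
a=onz(c,291,108,.133);b=onz(c,280,176,.133);w=onz(c,285,193,.102)
print(a,b,(a+b)/2,w,np.degrees(np.arctan2(*(a-b)[[1,0]])),np.linalg.norm(a-b))
for q in((267,173),(304,173),(304,213),(267,213)):print(onz(c,*q,.102))
im=cv2.imread('pics/w29.png')[90:240,220:350]
im=cv2.convertScaleAbs(im,alpha=1.6,beta=10)
cv2.imwrite('pics/w29c.png',cv2.resize(im,None,fx=4,fy=4,interpolation=cv2.INTER_CUBIC))"
```

```text
[0.70681672 0.11314282 0.133     ] [0.7028181  0.07361856 0.133     ] [0.70481741 0.09338069 0.133     ] [0.70711419 0.05685195 0.102     ] 84.22310635912913 0.039726013684107046
[0.69352196 0.07045175 0.102     ]
[0.71960313 0.07205231 0.102     ]
[0.72191447 0.04281819 0.102     ]
[0.69491942 0.04116641 0.102     ]
```

View pics/w29c.png

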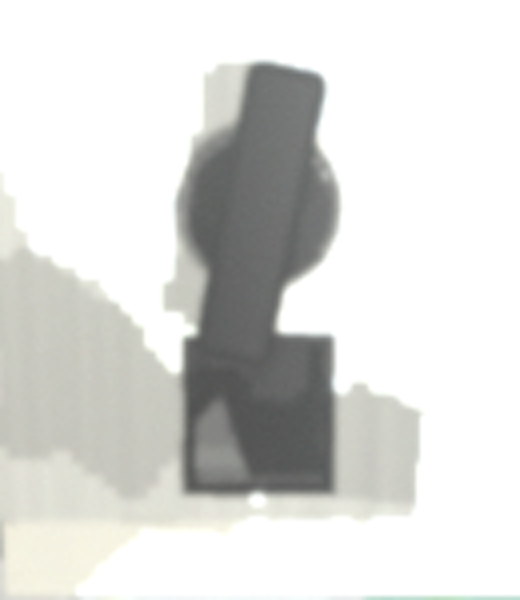

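```bash
python3 -m crank '[[0,0,0,0,0,10,0.5],[0,0,0,0,0,0,0.5],[0,0,0,0,0,0,0.5],[0,0,0,0,0,0,0.5],[0,0,0,0,0,0,0.5],[0,0,0,0,0,0,0.5],[0,0,0,0,0,0,0.5],[0,0,0,0,0,0,0.5]]'
python3 -c "
from h import *
plan([.7048,.0934,.16],-6.4)"
```

```text
clock: 68.6
tcp_pos: [0.7067, 0.0357, 0.3481]
orientation: [-0.0, 0.747, 0.665, 0.001]
wrist_force: [-0.4, -0.9, 0.4]
finger_gap: 0.0427
clk 68.60 tcp [0.7067 0.0357 0.3481] grasp [0.7069 0.0359 0.1931] z [ 0.001  0.001 -1.   ] head -6.6 j [-4. 34. 20. 76.  0. 93.] F [-0.4 -0.9  0.4] gap 0.0427
  yaw about tool z -0.2 (or 179.8)
  shift [56.9 -8.5 33.2]
```

```bash
python3 -m crank '[[28,-4,0,0,0,0,0.5],[29,-4,0,0,0,0,0.5],[0,0,30,0,0,0,0.5],[0,0,0,0,0,0,0.5],[0,0,0,0,0,0,0.5],[0,0,0,0,0,0,0.5],[0,0,0,0,0,0,0.5],[0,0,0,0,0,0,0.5]]'
python3 -c "
from h import *
plan([.7048,.0934,.128],-6.4)
cv2.imwrite('pics/w30.png',read_camera('wrist'))"
```

```text
clock: 69.6
tcp_pos: [0.7055, 0.0931, 0.3188]
orientation: [0.0, 0.747, 0.665, 0.001]
wrist_force: [-0.4, 1.0, 0.2]
finger_gap: 0.0423
clk 69.60 tcp [0.7055 0.0931 0.3188] grasp [0.7058 0.0932 0.1638] z [ 0.002  0.001 -1.   ] head -6.7 j [ 1. 35. 18. 72.  0. 98.] F [-0.4  1.   0.2] gap 0.0423
  yaw about tool z -0.3 (or 179.7)
  shift [ 0.  -1.1 35.8]
```

View pics/w30.png

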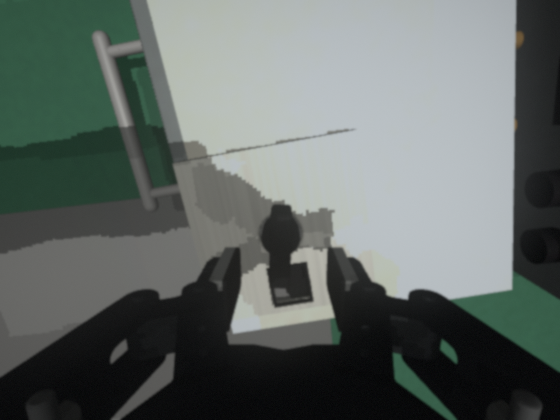

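```bash
python3 -c "
from h import *
c=calibration('wrist')
for p in((.7048,.0934,.133),(.7070,.1152,.133),(.7026,.0716,.133),(.707,.0569,.102),(.7048,.0934,.102)):print(proj(c,p))
im=cv2.imread('pics/w30.png')[180:330,210:360]
im=cv2.convertScaleAbs(im,alpha=2,beta=10)
cv2.imwrite('pics/w30c.png',cv2.resize(im,None,fx=4,fy=4,interpolation=cv2.INTER_CUBIC))"
```

```text
[280.77504925 252.0178638 ]
[280.09912334 213.17738267]
[281.4065391  288.30493248]
[290.69059537 283.91654048]
[281.11584581 233.14142839]
```

View pics/w30c.png

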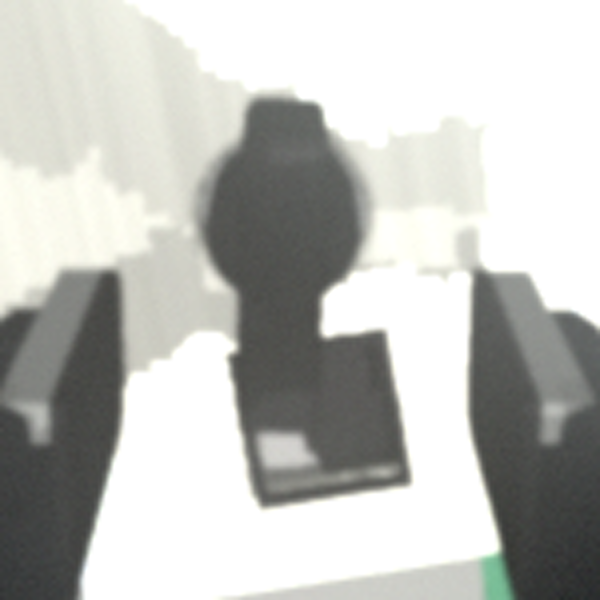

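```bash
python3 -m crank '[[0,-1,15,0,0,0,0.5],[0,0,15,0,0,0,0.5],[0,0,5,0,0,0,0.5],[0,0,0,0,0,0,0],[0,0,0,0,0,0,0],[0,0,0,0,0,0,0],[0,0,0,0,0,0,0],[0,0,0,0,0,0,0]]' 40
python3 -c "
from h import *
plan()"
python3 -m crank '[[0,0,0,0,0,-10.5,0],[0,0,0,0,0,-10.5,0],[0,0,0,0,0,-10.5,0],[0,0,0,0,0,-10.5,0],[0,0,0,0,0,0,0],[0,0,0,0,0,0,0],[0,0,0,0,0,0,0],[0,0,0,0,0,0,0]]'
python3 -c "
from h import *
plan()
cv2.imwrite('pics/w31.png',read_camera('wrist'))
cv2.imwrite('pics/s12.png',cv2.resize(read_camera('side')[100:200,260:360],None,fx=6,fy=6))"
```

```text
clock: 70.65
tcp_pos: [0.7041, 0.0934, 0.284]
orientation: [-0.0, 0.747, 0.665, 0.0]
wrist_force: [-4.4, -0.2, 5.5]
finger_gap: 0.0112
clk 70.65 tcp [0.7041 0.0934 0.284 ] grasp [0.7042 0.0935 0.129 ] z [ 0.001  0.001 -1.   ] head -6.7 j [ 1. 36. 14. 68.  0. 98.] F [-4.4 -0.2  5.5] gap 0.0112
clock: 71.65
tcp_pos: [0.704, 0.0935, 0.284]
orientation: [-0.0, 0.459, 0.888, 0.001]
wrist_force: [-5.7, -0.5, 5.3]
finger_gap: 0.0116
clk 71.65 tcp [0.704  0.0935 0.284 ] grasp [0.7041 0.0936 0.129 ] z [ 0.     0.001 -1.   ] head 35.4 j [ 1. 36. 14. 68.  0. 56.] F [-5.7 -0.5  5.3] gap 0.0116
```

View pics/w31.png

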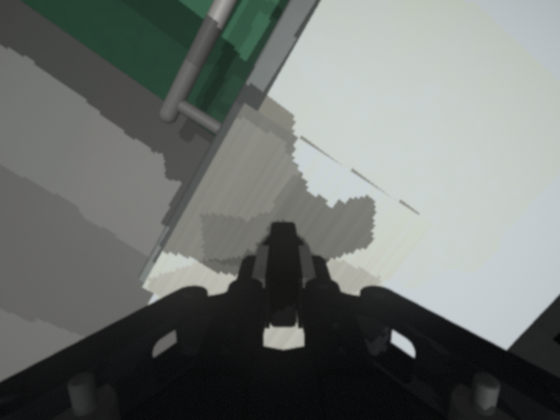

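View pics/s12.png

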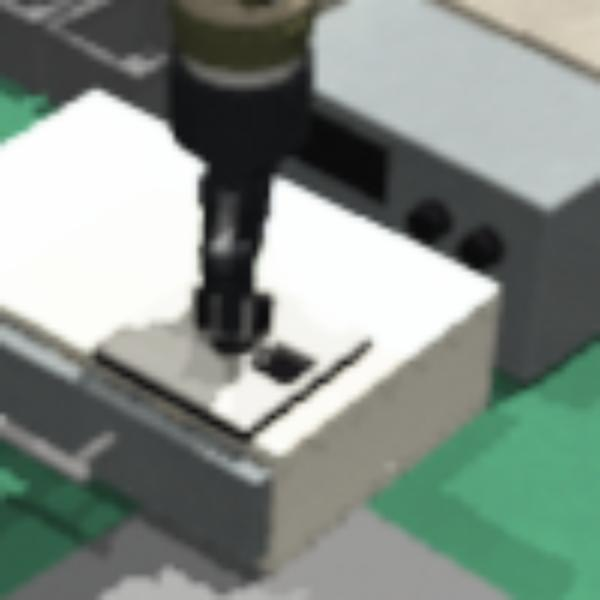

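```bash
python3 -m crank '[[0,0,0,0,0,-10.5,0],[0,0,0,0,0,-10.5,0],[0,0,0,0,0,-10.5,0],[0,0,0,0,0,-10.5,0],[0,0,0,0,0,-10.5,0],[0,0,0,0,0,-5,0],[0,0,0,0,0,0,0],[0,0,0,0,0,0,0]]'
python3 -c "
from h import *
plan()
cv2.imwrite('pics/s12.png',cv2.resize(read_camera('side')[100:200,260:360],None,fx=6,fy=6))"
```

```text
clock: 72.75
tcp_pos: [0.7039, 0.0935, 0.2839]
orientation: [0.0, -0.025, 1.0, 0.001]
wrist_force: [-5.8, -0.4, 5.5]
finger_gap: 0.0112
clk 72.75 tcp [0.7039 0.0935 0.2839] grasp [0.7039 0.0936 0.1289] z [ 0.     0.001 -1.   ] head 92.9 j [ 1. 36. 14. 68.  0. -2.] F [-5.8 -0.4  5.5] gap 0.0112
```

View pics/s12.png

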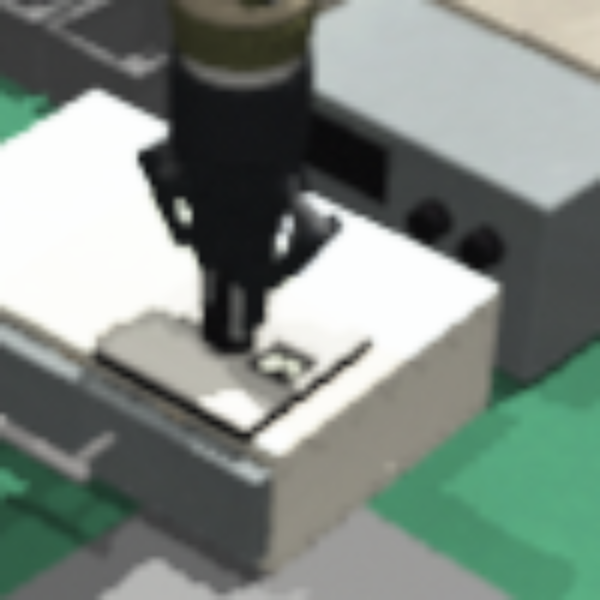

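White with the dot now shows in the window. Release, rise and check centring close up.

```bash
python3 -m crank '[[0,0,0,0,0,0,0.3],[0,0,0,0,0,0,0.5],[0,0,-15,0,0,0,0.5],[0,0,-30,0,0,0,0.5],[0,0,-30,0,0,0,0.5],[20,-50,0,0,0,0,0.5],[20,-35,0,0,0,0,0.5],[0,0,0,0,0,0,0.5]]'
python3 -c "
from h import *
plan()
im=read_camera('wrist');cv2.imwrite('pics/w32.png',im)
c=calibration('wrist');print(proj(c,(.707,.0569,.102)),proj(c,(.7048,.0934,.133)),c['extrinsics'].tolist())
"
```

```text
clock: 73.8
tcp_pos: [0.6681, 0.004, 0.3597]
orientation: [0.001, -0.023, 1.0, 0.0]
wrist_force: [1.0, 0.2, -0.5]
finger_gap: 0.0427
clk 73.80 tcp [0.6681 0.004  0.3597] grasp [0.6684 0.004  0.2047] z [ 0.002  0.    -1.   ] head 92.6 j [-7. 29. 13. 74.  0. -9.] F [ 1.   0.2 -0.5] gap 0.0427
[345.24679182 263.56612109] [405.57756034 281.89035057] [[-0.04917842660578229, 0.9987887732400751, 0.001571243509410868, 0.027562916702634017], [0.9635910963135608, 0.04703129031457182, 0.26321142991248786, -0.6679092217667708], [0.2628187235754138, 0.014458360243563095, -0.9647368938509907, 0.15890361439548298], [0.0, 0.0, 0.0, 1.0]]
```

View pics/w32.png

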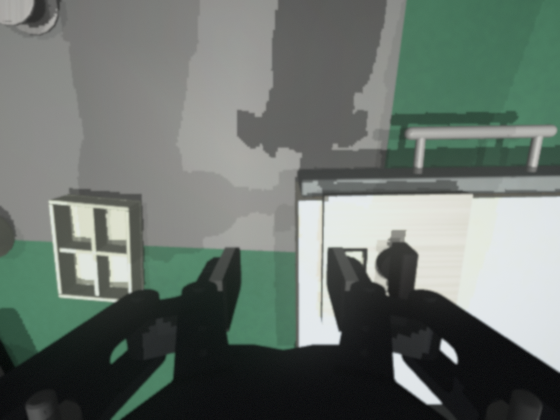

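```bash
python3 -m crank '[[-35,40,-10,0,0,0,0.8],[-35,15,0,0,0,0,0.8],[0,0,0,0,0,0,0.8],[0,0,0,0,0,0,0.8],[0,0,0,0,0,0,0.8],[0,0,0,0,0,0,0.8],[0,0,0,0,0,0,0.8],[0,0,0,0,0,0,0.8]]'
python3 -c "
from h import *
plan()
im=read_camera('wrist');cv2.imwrite('pics/w33.png',im)
c=calibration('wrist');q=proj(c,(.707,.0569,.102));print(q)
u,v=q.astype(int)
cv2.imwrite('pics/w33c.png',cv2.resize(im[v-45:v+45,u-45:u+75],None,fx=6,fy=6,interpolation=cv2.INTER_CUBIC))
"
```

```text
clock: 74.85
tcp_pos: [0.7357, 0.0646, 0.3686]
orientation: [0.001, -0.025, 1.0, 0.0]
wrist_force: [-0.4, 0.2, 0.6]
finger_gap: 0.068
clk 74.85 tcp [0.7357 0.0646 0.3686] grasp [0.7359 0.0647 0.2136] z [ 0.001  0.001 -1.   ] head 92.8 j [-1. 38. 30. 82.  0. -4.] F [-0.4  0.2  0.6] gap 0.0680
[275.32255719 175.88817726]
```

View pics/w33c.png

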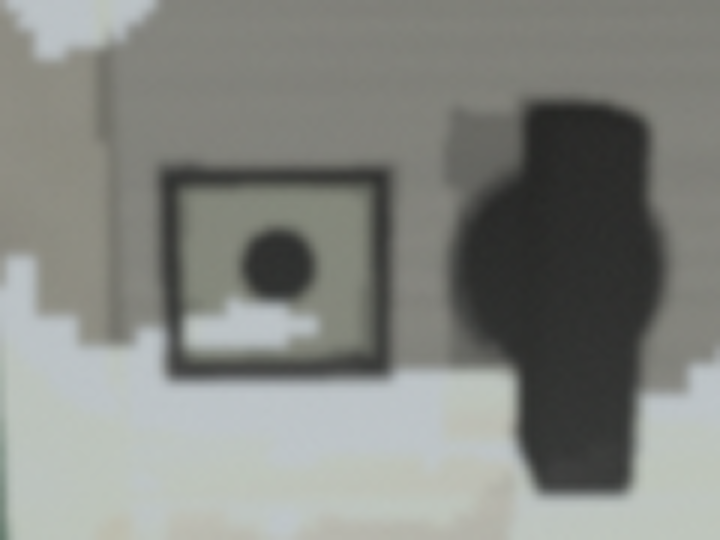

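```bash
python3 -m crank '[[20,-40,-20,0,0,0,0.8],[30,-50,-20,0,0,0,0.8],[30,-50,0,0,0,0,0.8],[30,-50,0,0,0,0,0.8],[0,-50,0,0,0,0,0.8],[0,0,0,0,0,0,0.8],[0,0,0,0,0,0,0.8],[0,0,0,0,0,0,0.8]]'
python3 -c "
from h import *
s=read_camera('side');t=read_camera('top')
cv2.imwrite('pics/s13.png',cv2.resize(s[80:340,190:450],None,fx=2.2,fy=2.2))
cv2.imwrite('pics/t13.png',t)
plan()
"
```

```text
clock: 75.9
tcp_pos: [0.6381, -0.179, 0.408]
orientation: [0.0, -0.026, 1.0, 0.001]
wrist_force: [0.3, 0.3, -0.4]
finger_gap: 0.0685
clk 76.00 tcp [ 0.6382 -0.1789  0.408 ] grasp [ 0.6383 -0.1788  0.253 ] z [ 0.001  0.001 -1.   ] head 93.0 j [-23.  28.  18.  80.   0. -26.] F [-0.1  0.9  0.6] gap 0.0686
```

View pics/s13.png

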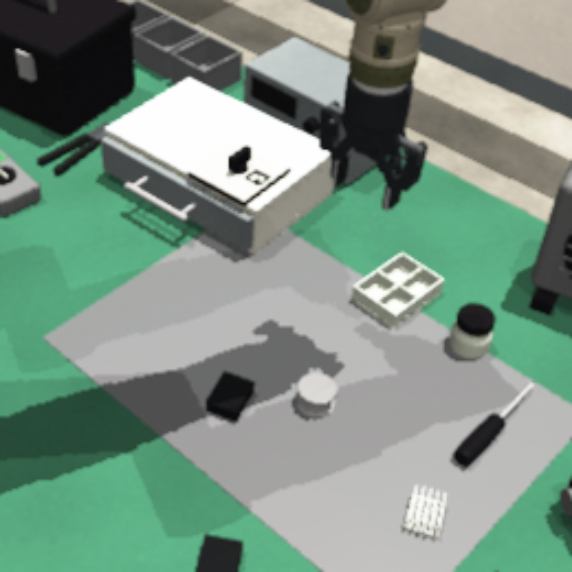

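View pics/t13.png

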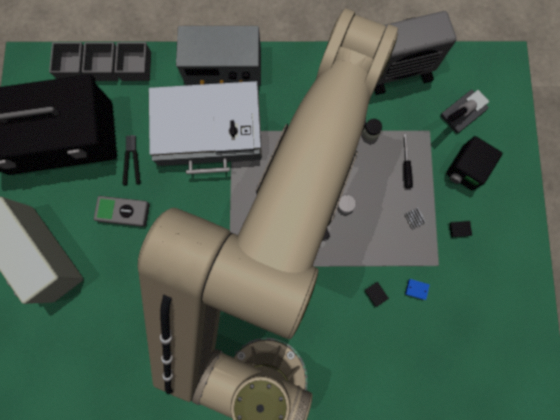

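```bash
python3 -c "
import cv2
t=cv2.imread('pics/t13.png');cv2.imwrite('pics/t14.png',cv2.resize(t[75:190,140:270],None,fx=5,fy=5,interpolation=cv2.INTER_CUBIC))"
```

```text
(no output)
```

View pics/t14.png

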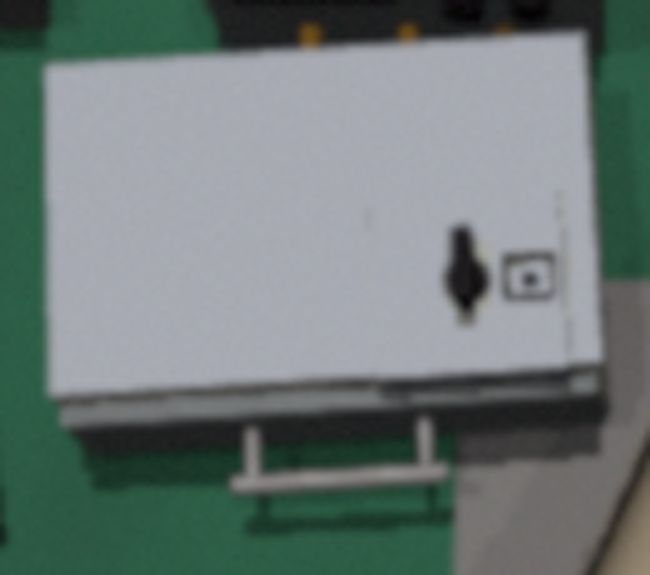

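```bash
python3 -c "
from h import *
plan([.545,.170,.2],93.1)"
python3 -m crank '[[20,50,0,0,0,0,0],[20,50,0,0,0,0,0],[20,50,10,0,0,0,0],[20,50,10,0,0,0,0],[10,50,10,0,0,0,0],[10,50,10,0,0,0,0],[8,50,10,0,0,0,0],[0,0,0,0,0,0,0]]'
python3 -c "
from h import *
plan([.545,.170,.052],93.1)
cv2.imwrite('pics/w34.png',read_camera('wrist'))"
```

```text
clk 76.00 tcp [ 0.6382 -0.1789  0.408 ] grasp [ 0.6383 -0.1788  0.253 ] z [ 0.001  0.001 -1.   ] head 93.0 j [-23.  28.  18.  80.   0. -26.] F [-0.1  0.9  0.6] gap 0.0686
  yaw about tool z -0.1 (or 179.9)
  shift [ 74.4 353.2  53.3]
clock: 77.0
tcp_pos: [0.5109, 0.1676, 0.3576]
orientation: [-0.0, -0.028, 1.0, 0.001]
wrist_force: [0.1, -0.8, -0.1]
finger_gap: 0.0001
clk 77.00 tcp [0.5109 0.1676 0.3576] grasp [0.5108 0.1678 0.2026] z [-0.001  0.001 -1.   ] head 93.2 j [10. 15. -8. 67.  0.  6.] F [ 0.1 -0.8 -0.1] gap 0.0001
  yaw about tool z 0.1 (or -179.9)
  shift [-3.440e+01  1.000e-01  1.505e+02]
```

View pics/w34.png

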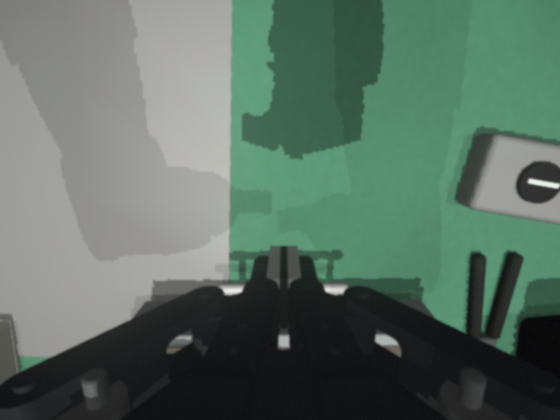

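```bash
python3 -m crank '[[0,0,40,0,0,0,0],[0,0,50,0,0,0,0],[0,0,40,0,0,0,0],[0,0,20,0,0,0,0],[-20,0,0,0,0,0,0],[-15,0,0,0,0,0,0],[-10,0,0,0,0,0,0],[-5,0,0,0,0,0,0]]'
python3 -m crank '[[-5,0,0,0,0,0,0],[-5,0,0,0,0,0,0],[-5,0,0,0,0,0,0],[-3,0,0,0,0,0,0],[0,0,0,0,0,0,0],[0,0,0,0,0,0,0],[0,0,0,0,0,0,0],[0,0,0,0,0,0,0]]'
```

```text
clock: 78.05
tcp_pos: [0.5634, 0.166, 0.2084]
orientation: [0.001, -0.024, 1.0, 0.0]
wrist_force: [-1.0, -0.1, -0.2]
finger_gap: 0.0001
clock: 79.05
tcp_pos: [0.5806, 0.1674, 0.2082]
orientation: [0.0, -0.025, 1.0, 0.0]
wrist_force: [-1.1, -0.6, 0.7]
finger_gap: -0.0
```

```bash
python3 -m crank '[[-3,0,0,0,0,0,0],[-2,0,0,0,0,0,0],[0,0,0,0,0,0,0],[0,0,0,0,0,0,0],[0,0,0,0,0,0,0],[0,0,0,0,0,0,0],[0,0,0,0,0,0,0],[0,0,0,0,0,0,0]]'
python3 -m crank '[[-3,0,0,0,0,0,0],[0,0,0,0,0,0,0],[0,0,0,0,0,0,0],[0,0,0,0,0,0,0],[0,0,0,0,0,0,0],[0,0,0,0,0,0,0],[0,0,0,0,0,0,0],[0,0,0,0,0,0,0]]'
```

```text
clock: 80.05
tcp_pos: [0.5836, 0.1677, 0.2078]
orientation: [-0.002, -0.025, 1.0, 0.0]
wrist_force: [-7.5, -0.5, 5.2]
finger_gap: -0.0002
clock: 81.05
tcp_pos: [0.5845, 0.1677, 0.2075]
orientation: [-0.005, -0.025, 1.0, 0.0]
wrist_force: [-14.4, -0.5, 10.0]
finger_gap: -0.0001
```

```bash
python3 -m crank '[[15,0,0,0,0,0,0],[30,0,0,0,0,0,0],[30,0,-20,0,0,0,0],[0,0,-50,0,0,0,0],[0,0,-50,0,0,0,0],[0,0,-50,0,0,0,0],[0,0,0,0,0,0,0],[0,0,0,0,0,0,0]]'
python3 -c "
from h import *
s=read_camera('side')
cv2.imwrite('pics/s15.png',cv2.resize(s[80:340,190:450],None,fx=2.2,fy=2.2));plan()"
```

```text
clock: 82.05
tcp_pos: [0.5136, 0.1639, 0.3779]
orientation: [0.001, -0.025, 1.0, 0.0]
wrist_force: [0.5, -0.3, -0.4]
finger_gap: 0.0003
clk 82.10 tcp [0.5134 0.1639 0.3771] grasp [0.5133 0.164  0.2221] z [-0.001  0.001 -1.   ] head 92.8 j [ 9. 15. -6. 70.  0.  6.] F [ 1.1 -0.2 -0.5] gap -0.0001
```

View pics/s15.png

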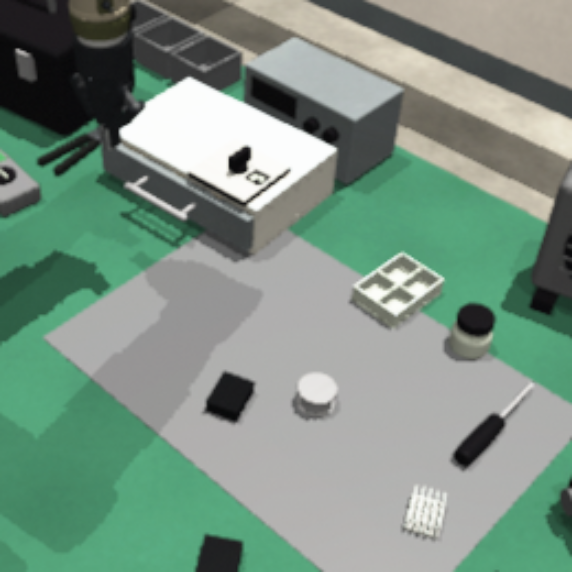

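```bash
python3 -c "
from workcell import *
print(hand_in())"
```

```text
the job is handed in; nothing more can be done
None
```

The job is handed in at about 82 s of the 210 s allowed. All three relays from the mat are in the drawer, the drawer is shut, and the wheel shows its white sector.

- **Relays:** two were already terminals up and went straight into the drawer. The third lay terminals down, so I stood it on end on the unit's top, let it topple terminals up, and then placed it. The last pictures before shutting showed all three flat, side by side and terminals up. I did not see inside the drawer after it closed.
- **Drawer:** I pulled it out about 133 mm from where it stood, which looked slightly open already. It was then pushed shut until it met a hard stop. A second push with shut fingers met the stop at the same place, so I take it as fully shut. I did not measure the remaining gap directly.
- **Wheel:** I turned it about 100° counterclockwise. The close view showed the white sector's dot within about 1 mm of the window's centre.
- **Bench:** in the last pictures the spool, screwdriver, heat sink, tray, jar and look-alikes looked unmoved by eye; I did not measure them. The robot was touching nothing at the end.

No check failed or disagreed, though hand-in reports no verdict, so I don't know how it was judged.

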